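Zero the bench torque tester

TASK

Get the bench tester ready for its next test: turn the black bar knob on its dial anticlockwise until the red peak pointer is fully home against the zero stop, feeling for the stop and not forcing it past. Then push the spring-centred toggle over towards the green lamp, never towards the red one, hold it fully over for about a second and a half, and let it recentre. Leave the loose things around the tester where they lie.

Things in the scene. Friction and masses are not known exactly. Their poses are not given: they have to be found in the camera images.
- tester: Heavy fixed tester: base 170 x 360 x 38 mm, origin under its centre, front at -x. Left half: white head with a dial 140 mm across, centre 75 mm to +y, 103 mm up, leaning 0.35 rad to the front; its rim and face stand 12 mm over the head. Right half: level deck 130 x 128 mm, centre 112 mm to -y, top 55 mm above the bench, with the toggle in its middle and a lamp either side.
- knob_grip (a point): Grip point on the knob's turning axis. Knob: black bar grip 62 mm long, 16 thick, 34 high; the point is 14 mm below its top, 20 above its underside, 28 above the dial face. z points out of the dial along the turning axis, x along the bar towards the white line on its top and the red pointer lying on the dial; turns with the knob. Grip across the thickness (y).
- reset_knob (a joint): Angle of knob and red pointer from the zero stop, rad: 0 at the stop (lower left of the dial, green mark), growing clockwise as seen looking at the dial, up to 4.7; starts between 2.2 and 4.2. About 0.1 N m of friction; stays where it is left. Needs more than one grasp on most arms.
- stop_give (a joint): How far the sprung zero stop is forced back, rad: 0 at rest, grows when the knob is turned anticlockwise beyond zero, 3 N m per rad (0.3 N m gives 0.1 rad); over 0.25 counts as forced. It springs back with the knob when that is let go. Knob friction alone moves it about 0.03.
- toggle (a joint): Lean of the toggle lever, rad: 0 upright, positive towards the tester's +y (left, dial side), negative towards -y, stops at +-0.5; over 0.4 is fully over. A spring centres it (0.45 N m per rad: about 4 N on the paddle at full lean). Hinge at the deck's surface, 55 mm above the bench.
- toggle_tip (a point): Centre line of the toggle's black paddle, 60 mm along the lever from its hinge. The paddle is 24 mm long in x, 12 mm thick in y, and reaches from 32 to 68 mm above the deck when upright; below it is a steel stem 10 mm across. Its frame leans with the lever.
- green_lamp: Green lamp, 26 mm across, 8 mm high, on the deck 42 mm to the left (+y) or to the right (-y) of the toggle; which side varies. Origin under its centre, on the deck.
- red_lamp: Red lamp like the green one, on the other side of the toggle.
- tape_measure: Yellow tape measure, 60 x 70 x 36 mm, loose, left of the tester; leave it.
- strip: Steel bar, 160 mm long, 18 x 18 mm, loose, lying right of the tester; leave it.
- roller: Black roller standing up, 33 mm across, 38 mm high, loose, right of the tester; leave it.

How it is judged:
By the outcome, as a careful person would: the job done as asked, in the order asked, and still so for the second after the job is handed in, with the robot touching nothing.
It also fails if it takes over 70 s, if anything falls off the work surface, if the arm or the gripper's body presses on something with over 40 N, if the wrist force passes 120 N, or if a joint passes its speed limit or range.

ROBOT

A 6-joint arm with a two-finger parallel gripper is mounted at the origin on a cart in front of the work surface, level with it; the furniture and walls round the work are solid. World frame = base frame: x ahead of the robot, y to its left, z up, the work surface at z = 0. Lengths are in m, angles in rad, forces in N, time in s.
With the tool pointing down it reaches from about 0.2 to 0.875 m from the base axis. Payload 3.4 kg.
Tool frame: the origin (TCP) lies on the centre line of the jaws, within the pads' length; the fingertips stand 25 mm ahead of it and the grasp point (between the pads) lies 6 mm ahead of it (env.finger_overhang is the distance from the TCP to the fingertips, in m); x points along the fingers, y is the direction in which the jaws open and shut, and the axes are right-handed (so a half turn about x gives the same grasp; the last joint's range is limited). The gripper opens to 94 mm and grips with 3 to 60 N. Pads are 16 mm wide; open, the fingers measure 119 mm over their backs; the gripper's body (75 mm by 177 mm) begins 78 mm behind the grasp point.
Start: joints at [-0.121, 0.276, 1.505, -0, 1.361, -0.121], TCP at [0.575, -0, 0.21] pointing down, gripper open.
Joint ranges: [-2.89, 2.89], [-0.75, 2.08], [0.22, 2.7], [-1.18, 4.32], [0.11, 2.71], [-2.7, 2.7]. Speed limits (rad/s): [2.57, 2.57, 3.14, 3.14, 3.14, 3.14].

INTERFACE

Orientations are given as a 3x3 rotation matrix whose columns are the frame's x, y, z axes.
In Python, from station import status, vision, order, models, env gives the robot as it stands.
- The arm moves only by the tool step_arm, never from a script. Its argument "increments" is a list that holds one entry, the list of rows, each a list of 4 numbers: the shift along the tool's x, y, z in units of 40 mm (1.0 is 40 mm), then the turn about the tool's x in units of 6 degrees (1.0 is 6 degrees). A call has 1 to 5 rows; each row shifts and turns the commanded pose from where the row before left it, along the tool's axes as they then stand; what a row does not reach is not made up. A row lasts 1/12 s, in which the tool goes at most 41.7 mm and 7.16 degrees, less where a joint would pass 70% of its speed; a pose out of reach is approached as far as the arm can. A call is refused whole if a number of a shift passes 1 or a number of a turn 1, either way. A call with a gripper value outside its range is refused whole. "gripper" is the closure, from -1 (fully open) to 1 (shut), so that 0 is half open, set as the call begins (left out, the last holds). The fingers move at their own pace and stop on an object; "force" is the grip in N (left out, the last holds). Time passes only in rows, so rows that do not move let the fingers close. It gives the time, the measured TCP pose, the force and the opening at its end, in the units of the state.
- status.read_state(): the state, without advancing time (a new reading comes with each control period).
- vision.grab_frame(name): name is "scene" or "side" or "wrist"; returns a dict with "image" (400x640x3 uint8, red, green, blue), "range_z" (400x640 float32, m along the optical axis (not along the pixel's ray), 0 where there is no reading), "fx", "fy", "cx", "cy" (pixels), "D" ([k1, k2, p1, p2, k3] as OpenCV has them; the pictures are not rectified), "xyz" and "rotation" of the camera in the world; the wrist camera has in their place "mount" (4x4, takes a point from camera to tool coordinates, whose origin is the TCP and whose axes are the tool frame's). Camera axes: x right, y down, z forward; pixel columns grow to the right and rows downward; lengths in m; the calibration is good to about 2 mm. A picture is of the moment at which its call begins: read the wrist's pose just before it.
- order.finish_job(): hands the job in, once; it reports no verdict.
Trained networks look in the newest picture that a camera, given by its name, has taken for a name from the list of things; names that differ only in an ending like _2 or _b are one class to them, and where a whole thing is asked for, a point or a joint stands for the part that bears it (a point fixed in the world has none). Each returns a list of dicts, best first, with "p" (0 to 1); they miss things now and then, are a little off and sometimes report something else, mostly with a low value. They report only what shows in the picture. A call takes as long as a camera call.
- models.look_for(camera, target): "at" ([x, y, z] in m, in the coordinates of the camera as it stood for that picture, good to about 4 mm: the middle of the surface that is visible of it).
The state is a dict: "t": time; "qpos": joint angles; "dq": joint speeds; "joint_torque": joint torques, N m; "ee_pos": TCP position; "ee_rot": TCP orientation; "force": force on the tool from outside, world axes, zero at the start; "ft_torque": the same for the moment, N m; "gripper_width": opening from 0.0 (shut) to 1.0 (fully open).
Only numpy, scipy, OpenCV 4.12 (cv2) and the standard library are available. Lean on these libraries where they do the work, as an engineer would, in place of code of your own. Each camera call takes 0.05 s, during which the arm holds its last target.

## Working session

There is one attempt and no reset: what is moved stays moved. The work goes in short steps, Python scripts to look and compute and a tool call to move; the robot and the scene stay as the last step left them, time stands still between calls to the robot, and variables do not carry over. Pictures are saved under pics/ and viewed, and the job is handed in when it is done.

Besides the shell and the picture viewer there is one more tool, called after "Request:" by a JSON object that holds its "method" and its "body". step_arm: Moves the arm, as the interface text tells. Its arguments: {"type":"object","properties":{"increments":{"type":"array"},"gripper":{"type":"number"},"force":{"type":"number"}},"required":["increments"]}

```bash
ls; mkdir -p pics; cat > h.py <<'E'
import numpy as np, cv2
from station import status, vision, order, models, env
def grab(n,save=None):
    s=status.read_state(); f=vision.grab_frame(n)
    if 'mount' in f:
        T=np.eye(4);T[:3,:3]=s['ee_rot'];T[:3,3]=s['ee_pos'];T=T@np.array(f['mount'])
    else:
        T=np.eye(4);T[:3,:3]=f['rotation'];T[:3,3]=f['xyz']
    f['T']=T
    if save: cv2.imwrite('pics/'+save,f['image'][:,:,::-1])
    return f
def world(f,p): return f['T'][:3,:3]@np.array(p)+f['T'][:3,3]
def pix(f,u,v,z=None):
    K=np.array([[f['fx'],0,f['cx']],[0,f['fy'],f['cy']],[0,0,1.]])
    q=cv2.undistortPoints(np.array([[[u,v]]],float),K,np.array(f['D'],float))[0,0]
    if z is None: z=f['range_z'][int(round(v)),int(round(u))]
    return world(f,[q[0]*z,q[1]*z,z])
E
python3 - <<'E'
from h import *
np.set_printoptions(precision=4,suppress=True)
s=status.read_state()
for k in s: print(k,np.array(s[k]))
for n in ['scene','side','wrist']:
    f=grab(n,n+'0.png')
    print(n,f['T'])
    for t in ['tester','knob_grip','toggle_tip','green_lamp','red_lamp','tape_measure','strip','roller']:
        r=models.look_for(n,t)
        for d in r[:2]: print(t,round(d['p'],2),world(f,d['at']))
E
```

```text
pics
t 0.0
qpos [-0.121   0.2766  1.5061 -0.      1.3607 -0.121 ]
dq [-0.0003 -0.0013 -0.0006  0.0003 -0.0001  0.001 ]
joint_torque [  0.0002 -40.4588 -23.7234   0.0702   0.0346  -0.0002]
ee_pos [0.5744 0.0001 0.2091]
ee_rot [[-0.0018  1.     -0.    ]
 [ 0.0002 -0.     -1.    ]
 [-1.     -0.0018 -0.0002]]
force [0.867  0.9472 0.0867]
ft_torque [ 0.0292  0.0341 -0.0068]
gripper_width 1.0020901766573158
scene [[ 0.7738 -0.4784  0.4151  0.1285]
 [-0.6332 -0.5645  0.5296 -0.576 ]
 [-0.0191 -0.6727 -0.7397  0.7782]
 [ 0.      0.      0.      1.    ]]
tester 0.8 [ 0.4668 -0.1351  0.0531]
knob_grip 0.71 [ 0.4689 -0.0586  0.1489]
toggle_tip 0.55 [ 0.477  -0.2384  0.105 ]
green_lamp 0.39 [ 0.4813 -0.2805  0.0591]
tape_measure 0.64 [0.4928 0.131  0.0352]
strip 0.77 [ 0.4874 -0.3537  0.0172]
roller 0.86 [ 0.5095 -0.4218  0.0302]
side [[-0.896  -0.159   0.4145  0.0146]
 [-0.4438  0.3458 -0.8267  0.9308]
 [-0.0119 -0.9247 -0.3804  0.5949]
 [ 0.      0.      0.      1.    ]]
tester 0.8 [0.4626 0.0008 0.0583]
knob_grip 0.64 [ 0.4687 -0.0485  0.1415]
green_lamp 0.34 [ 0.4894 -0.2356  0.1034]
tape_measure 0.68 [0.4937 0.1546 0.0362]
roller 0.52 [ 0.5129 -0.4181  0.0298]
wrist [[ 1.      0.      0.0001  0.5759]
 [ 0.     -0.959  -0.2833  0.0815]
 [ 0.0001  0.2833 -0.959   0.3837]
 [ 0.      0.      0.      1.    ]]
tester 0.65 [ 0.5106 -0.0265  0.0967]
knob_grip 0.56 [ 0.4802 -0.0286  0.1529]
toggle_tip 0.73 [ 0.4894 -0.2365  0.0912]
toggle_tip 0.17 [ 0.4814 -0.029   0.1506]
green_lamp 0.73 [0.4971 0.1299 0.0303]
green_lamp 0.66 [ 0.4907 -0.2333  0.0963]
tape_measure 0.79 [0.5001 0.134  0.0336]
```

View pics/scene0.png

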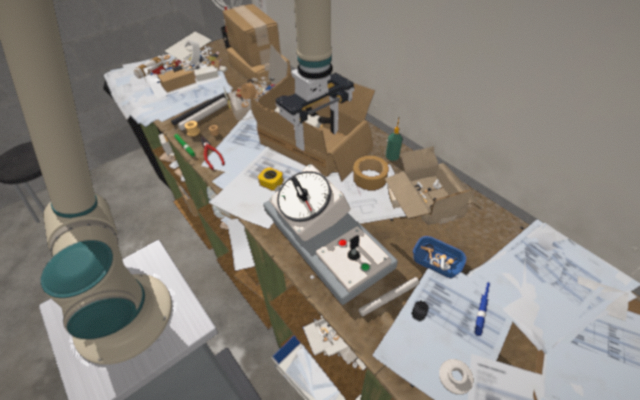

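View pics/side0.png

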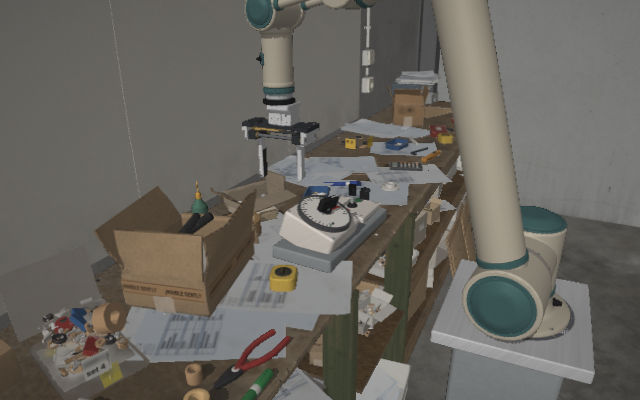

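View pics/wrist0.png

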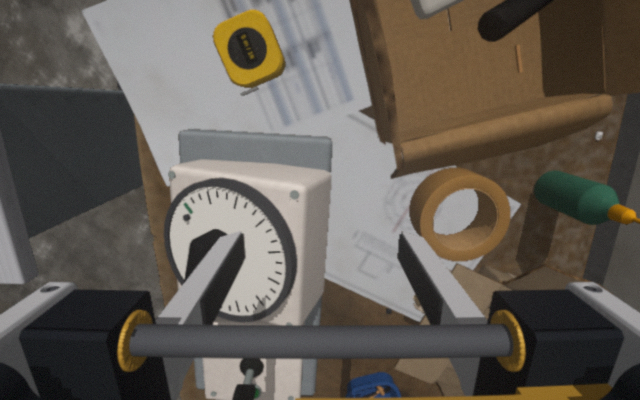

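```bash
python3 - <<'E'
from h import *
for n,(a,b,c,d) in dict(scene=(150,310,260,420),side=(170,280,260,400)).items():
    im=cv2.imread(f'pics/{n}0.png')[a:b,c:d]
    cv2.imwrite(f'pics/{n}0z.png',cv2.resize(im,None,fx=5 if n=='side' else 4,fy=5 if n=='side' else 4,interpolation=cv2.INTER_CUBIC))
E
```

```text
(no output)
```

View pics/scene0z.png

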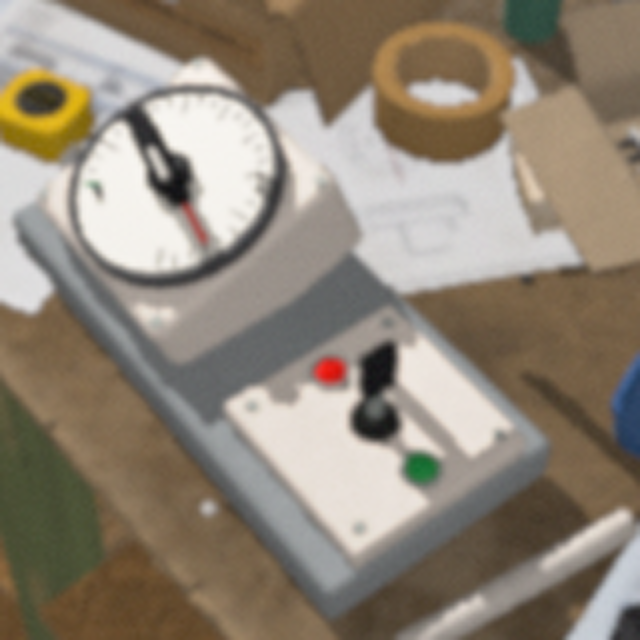

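View pics/side0z.png

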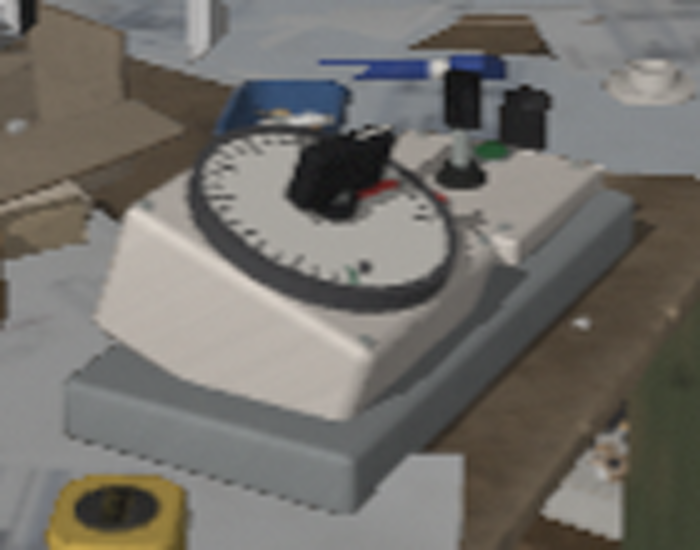

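Request:
{"method": "step_arm", "body": {"increments": [[[-0.5,-0.6,0.4,0],[-0.5,-0.6,0.4,0],[0,-0.7,0.4,0],[0,-0.7,0.3,0],[0,0,0,0]]]}}

```text
t: 1.77
ee_pos: [0.4663, -0.0612, 0.2506]
ee_rot: [[-0.003, 1.0, -0.002], [-0.001, -0.002, -1.0], [-1.0, -0.003, 0.001]]
force: [0.5, 0.3, -0.2]
gripper_width: 0.998
```

Request:
{"method": "step_arm", "body": {"increments": [[[0,0,0,0],[0,0,0,0]]]}}

```text
t: 1.93
ee_pos: [0.4717, -0.06, 0.2503]
ee_rot: [[0.002, 1.0, -0.0], [0.0, -0.0, -1.0], [-1.0, 0.002, -0.0]]
force: [0.1, -0.3, -0.4]
gripper_width: 0.998
```

```bash
python3 - <<'E'
from h import *
np.set_printoptions(precision=4,suppress=True)
s=status.read_state(); print(s['ee_pos'],s['qpos'],s['dq'],s['t'])
f=grab('wrist','w1.png')
import pickle; pickle.dump(f,open('w1.pkl','wb'))
for t in ['knob_grip','toggle_tip','green_lamp','red_lamp','reset_knob']:
    r=models.look_for('wrist',t)
    for d in r[:2]: print(t,round(d['p'],2),world(f,d['at']))
E
```

```text
[ 0.4717 -0.06    0.2503] [-0.2734  0.1015  1.6303  0.0005  1.4082 -0.273 ] [ 0.0113  0.0186 -0.0137 -0.0005  0.0008 -0.0012] 1.9333
knob_grip 0.97 [ 0.4748 -0.0519  0.1521]
red_lamp 0.72 [ 0.4892 -0.1917  0.0635]
reset_knob 0.7 [ 0.4769 -0.0531  0.151 ]
```

View pics/w1.png

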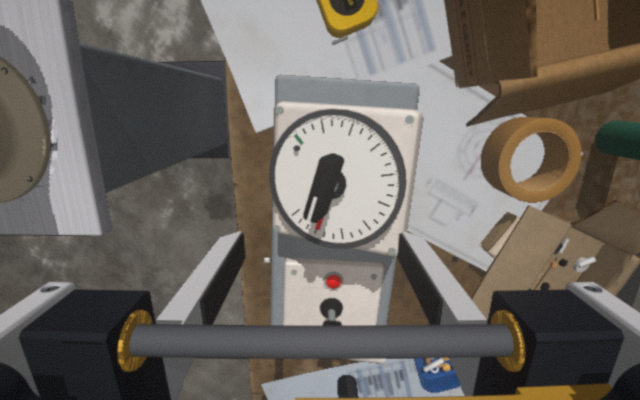

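```bash
python3 - <<'E'
from h import *
import pickle
np.set_printoptions(precision=4,suppress=True)
f=pickle.load(open('w1.pkl','rb'))
im=f['image'][90:290,240:440,::-1]
cv2.imwrite('pics/w1z.png',cv2.resize(im,None,fx=3,fy=3,interpolation=cv2.INTER_CUBIC))
K=np.array([[f['fx'],0,f['cx']],[0,f['fy'],f['cy']],[0,0,1.]])
uu,vv=np.meshgrid(np.arange(640),np.arange(400))
q=cv2.undistortPoints(np.stack([uu,vv],-1).reshape(-1,1,2).astype(float),K,np.array(f['D'])).reshape(400,640,2)
z=f['range_z']
P=np.concatenate([q*z[...,None],z[...,None]],-1)@f['T'][:3,:3].T+f['T'][:3,3]
# dial face plane
m=(np.hypot(uu-338,vv-178)<55)&(f['image'].min(-1)>190)&(z>0)
X=P[m]
for _ in range(3):
    c=X.mean(0);n=np.linalg.svd(X-c,full_matrices=False)[2][2]; n*=np.sign(n[2])
    X=X[abs((X-c)@n)<0.004]
print('plane',c,n,'lean',np.arctan2(-n[0],n[2]),'yaw',np.arctan2(-n[1],-n[0]),len(X))
np.save('plane.npy',[c,n])
# rim ellipse: dark ring
d=((P-c)@n)
g=f['image'].max(-1)
ring=(g<75)&(np.hypot(uu-338,vv-178)>55)&(np.hypot(uu-338,vv-178)<78)&(abs(d)<0.012)
R=P[ring]
ex=np.array([n[2],0,-n[0]]);ex/=np.linalg.norm(ex);ey=np.cross(n,ex)
a=np.c_[(R-c)@ex,(R-c)@ey]
A=np.c_[2*a,np.ones(len(a))];s=np.linalg.lstsq(A,(a**2).sum(1),rcond=None)[0]
ctr=c+s[0]*ex+s[1]*ey
print('dial centre',ctr,'r',np.sqrt(s[2]+s[0]**2+s[1]**2),len(R))
# knob points
kb=(np.hypot(uu-338,vv-178)<60)&(d>0.022)&(d<0.06)&(z>0)
Kp=P[kb]; print('knob n',kb.sum(),'max h',np.percentile(d[kb],[50,95,99]))
top=kb&(d>np.percentile(d[kb],95)-0.005)
T=P[top]; b=np.c_[(T-ctr)@ex,(T-ctr)@ey]
rect=cv2.minAreaRect((b*1000).astype(np.float32)); print('rect mm',rect)
mu=b.mean(0); u=np.linalg.svd(b-mu,full_matrices=False)[2][0]; print('top mean',mu,'dir deg in plane',np.degrees(np.arctan2(u[1],u[0])), 'world mean',T.mean(0))
red=(f['image'][...,0]>140)&(f['image'][...,1]<90)&(np.hypot(uu-338,vv-178)<65)
Rd=P[red]; r2=np.c_[(Rd-ctr)@ex,(Rd-ctr)@ey].mean(0); print('red',r2,np.degrees(np.arctan2(r2[1],r2[0])))
hs=f['image'].astype(int); gr=(hs[...,1]-hs[...,0]>40)&(np.hypot(uu-338,vv-178)<65)
G=P[gr]; r3=np.c_[(G-ctr)@ex,(G-ctr)@ey].mean(0); print('green',r3,np.degrees(np.arctan2(r3[1],r3[0])),gr.sum())
E
```

```text
plane [ 0.4921 -0.0464  0.1138] [-0.3426  0.0221  0.9392] lean 0.34973466797902397 yaw -0.06450572036224157 6547
dial centre [ 0.4844 -0.0531  0.1112] r 0.06812538201496966 622
knob n 1466 max h [0.0431 0.0449 0.0454]
rect mm ((-0.3546288013458252, 0.6237926483154297), (61.1359748840332, 16.182336807250977), 73.08130645751953)
top mean [0.0009 0.0019] dir deg in plane -106.64847512354604 world mean [ 0.4704 -0.0502  0.1522]
red [nan nan] nan
green [-0.0364  0.0408] 131.724214885798 5<stdin>:38: RuntimeWarning: Mean of empty slice.
  ret = um.true_divide(
```

View pics/w1z.png

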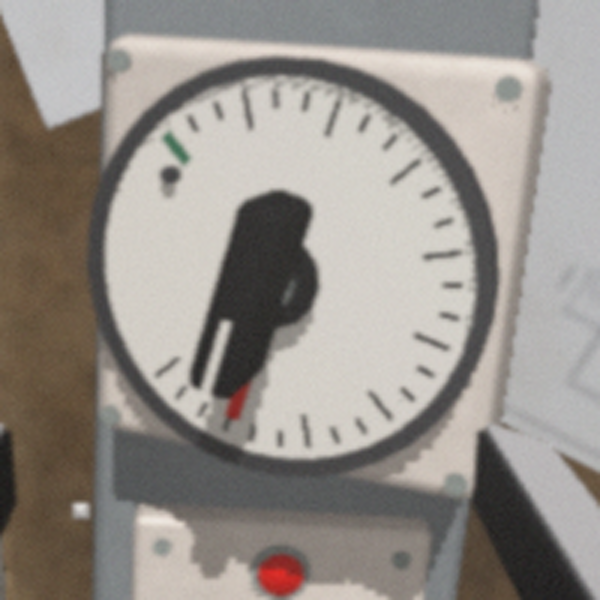

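Request:
{"method": "step_arm", "body": {"increments": [[[0,0.04,-0.19,0],[0,0,0,0.9],[0.5,0,0,0.9],[0.5,0,0,0.9],[0.3,0,0,0]]], "gripper": 0.15, "force": 20}}

```text
t: 2.65
ee_pos: [0.4722, -0.0514, 0.1963]
ee_rot: [[-0.002, 0.96, -0.282], [0.001, -0.282, -0.96], [-1.0, -0.002, -0.0]]
force: [-0.7, -0.2, -0.5]
gripper_width: 0.684
```

Request:
{"method": "step_arm", "body": {"increments": [[[0,0,0,0],[0,0,0,0],[0,0,0,0]]]}}

```text
t: 2.9
ee_pos: [0.4734, -0.0522, 0.1987]
ee_rot: [[0.001, 0.96, -0.278], [-0.0, -0.278, -0.96], [-1.0, 0.001, -0.0]]
force: [0.7, -0.1, 0.9]
gripper_width: 0.471
```

```bash
python3 - <<'E'
from h import *
f=grab('wrist','w2.png')
f=grab('scene','s2.png')
cv2.imwrite('pics/s2z.png',cv2.resize(f['image'][100:300,220:420,::-1],None,fx=3,fy=3))
E
```

```text
(no output)
```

View pics/w2.png

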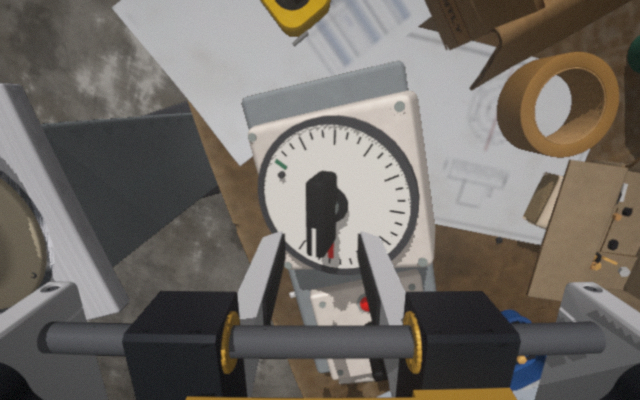

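View pics/s2z.png

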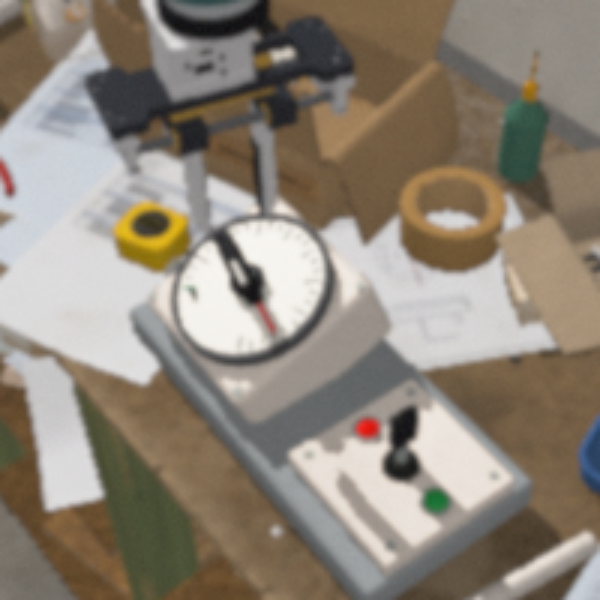

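Request:
{"method": "step_arm", "body": {"increments": [[[0.4,0,0,0],[0.4,0,0,0],[0.3,0,0,0],[0.2,0,0,0],[0,0,0,0]]]}}

```text
t: 3.42
ee_pos: [0.472, -0.0522, 0.1451]
ee_rot: [[-0.002, 0.96, -0.279], [0.001, -0.279, -0.96], [-1.0, -0.002, 0.0]]
force: [0.4, 0.5, 0.0]
gripper_width: 0.424
```

Request:
{"method": "step_arm", "body": {"increments": [[[0,0,0,0],[0,0,0,0],[0,0,0,0],[0,0,0,0],[0,0,0,0]]], "gripper": 1, "force": 20}}

```text
t: 3.83
ee_pos: [0.4708, -0.0519, 0.1467]
ee_rot: [[-0.003, 0.96, -0.279], [0.001, -0.279, -0.96], [-1.0, -0.003, 0.0]]
force: [-4.7, 1.7, 4.5]
gripper_width: 0.192
```

```bash
python3 - <<'E'
from h import *
s=status.read_state(); print(np.round(s['ee_pos'],4),np.round(s['force'],2),np.round(s['ft_torque'],3),s['gripper_width']*94)
E
```

```text
[ 0.4708 -0.0519  0.1467] [-4.72  1.68  4.54] [ 0.201  0.892 -0.033] 18.093199514374046
```

Request:
{"method": "step_arm", "body": {"increments": [[[0,0,0,-0.5],[0,0,0,-0.5],[0,0,0,-0.7],[0,0,0,-0.7],[0,0,0,-0.6]]]}}

```text
t: 4.25
ee_pos: [0.4711, -0.052, 0.1468]
ee_rot: [[-0.002, 0.999, 0.035], [0.001, 0.035, -0.999], [-1.0, -0.002, -0.001]]
force: [-4.1, 0.7, 4.6]
gripper_width: 0.197
```

```bash
cat > st.py <<'E'
from h import *
s=status.read_state();R=np.array(s['ee_rot'])
print('t',round(s['t'],2),np.round(s['ee_pos'],4),'F',np.round(s['force'],2),'M',np.round(s['ft_torque'],3),'w',round(s['gripper_width']*94,1),'phi',round(float(np.degrees(np.arctan2(R[1,1],R[0,1]))),2))
E
python3 st.py
python3 - <<'E'
from h import *
f=grab('scene')
cv2.imwrite('pics/s3z.png',cv2.resize(f['image'][100:300,220:420,::-1],None,fx=3,fy=3))
f=grab('side')
cv2.imwrite('pics/d3z.png',cv2.resize(f['image'][150:280,240:400,::-1],None,fx=4,fy=4))
E
```

```text
t 4.25 [ 0.4711 -0.052   0.1468] F [-4.11  0.7   4.6 ] M [ 0.127  0.82  -0.136] w 18.6 phi 1.98
```

View pics/s3z.png

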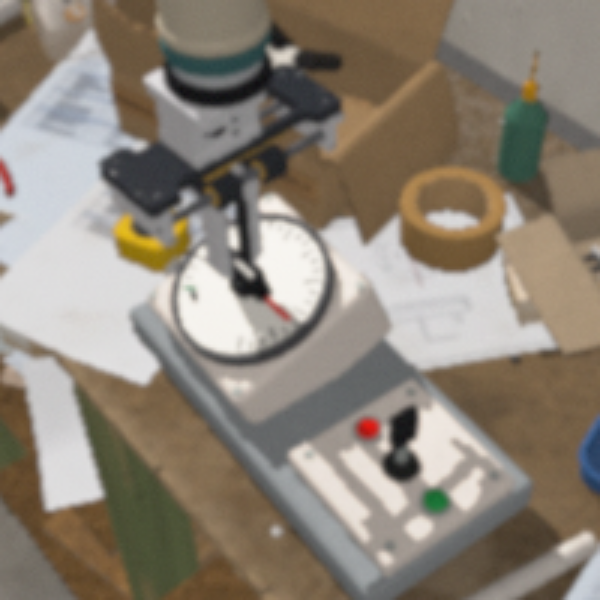

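View pics/d3z.png

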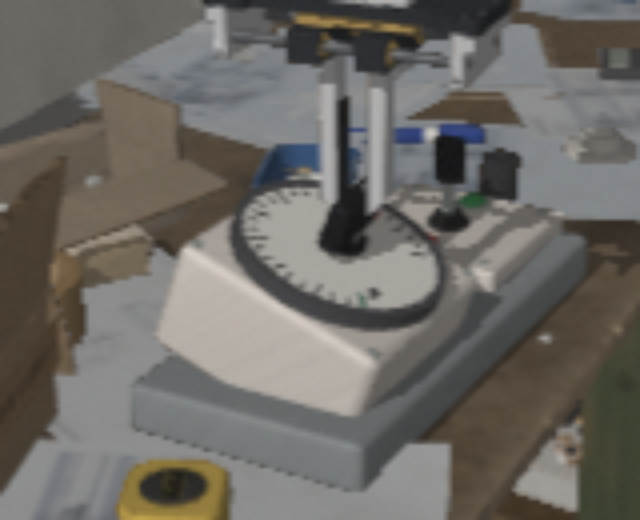

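The pointer moved with the knob (scene picture: red tip from about (275,330) to (288,318)). Moment about z is −0.136, as expected from friction. Carrying on.

Request:
{"method": "step_arm", "body": {"increments": [[[0,0,0,-0.8],[0,0,0,-0.8],[0,0,0,-0.8],[0,0,0,-0.8],[0,0,0,-0.8]]]}}

```text
t: 4.77
ee_pos: [0.4713, -0.052, 0.147]
ee_rot: [[-0.002, 0.899, 0.439], [0.001, 0.439, -0.899], [-1.0, -0.001, -0.001]]
force: [-5.5, 1.0, 6.0]
gripper_width: 0.194
```

```bash
python3 st.py
```

```text
t 4.77 [ 0.4713 -0.052   0.147 ] F [-5.49  1.01  6.02] M [ 0.167  0.745 -0.149] w 18.2 phi 26.02
```

Request:
{"method": "step_arm", "body": {"increments": [[[0,0,0,-0.8],[0,0,0,-0.8],[0,0,0,-0.8],[0,0,0,-0.8],[0,0,0,-0.8]]]}}

```text
t: 5.18
ee_pos: [0.4716, -0.0521, 0.1472]
ee_rot: [[-0.001, 0.643, 0.766], [0.0, 0.766, -0.643], [-1.0, -0.0, -0.001]]
force: [-3.4, 1.5, 6.9]
gripper_width: 0.182
```

```bash
python3 st.py
```

```text
t 5.18 [ 0.4716 -0.0521  0.1472] F [-3.37  1.46  6.89] M [ 0.236  0.608 -0.098] w 17.2 phi 50.02
```

Request:
{"method": "step_arm", "body": {"increments": [[[0,0,0,-0.8],[0,0,0,-0.8],[0,0,0,-0.8],[0,0,0,-0.8],[0,0,0,-0.8]]]}}

```text
t: 5.6
ee_pos: [0.4723, -0.0519, 0.1472]
ee_rot: [[0.0, 0.276, 0.961], [0.001, 0.961, -0.276], [-1.0, 0.001, 0.0]]
force: [-3.3, 1.3, 6.0]
gripper_width: 0.175
```

```bash
python3 st.py
```

```text
t 5.6 [ 0.4723 -0.0519  0.1472] F [-3.28  1.26  6.03] M [ 0.484  0.345 -0.104] w 16.4 phi 74.0
```

Request:
{"method": "step_arm", "body": {"increments": [[[0,0,0,-0.8],[0,0,0,-0.8],[0,0,0,-0.8],[0,0,0,-0.8],[0,0,0,-0.8]]]}}

```text
t: 6.02
ee_pos: [0.4726, -0.0514, 0.1465]
ee_rot: [[0.001, -0.139, 0.99], [0.002, 0.99, 0.139], [-1.0, 0.002, 0.001]]
force: [-0.7, 3.5, -0.0]
gripper_width: 0.17
```

```bash
python3 st.py
python3 - <<'E'
from h import *
f=grab('scene')
cv2.imwrite('pics/s4z.png',cv2.resize(f['image'][100:300,220:420,::-1],None,fx=3,fy=3))
E
```

```text
t 6.02 [ 0.4726 -0.0514  0.1465] F [-0.65  3.48 -0.01] M [ 0.342 -0.19  -0.192] w 16.0 phi 97.98
```

View pics/s4z.png

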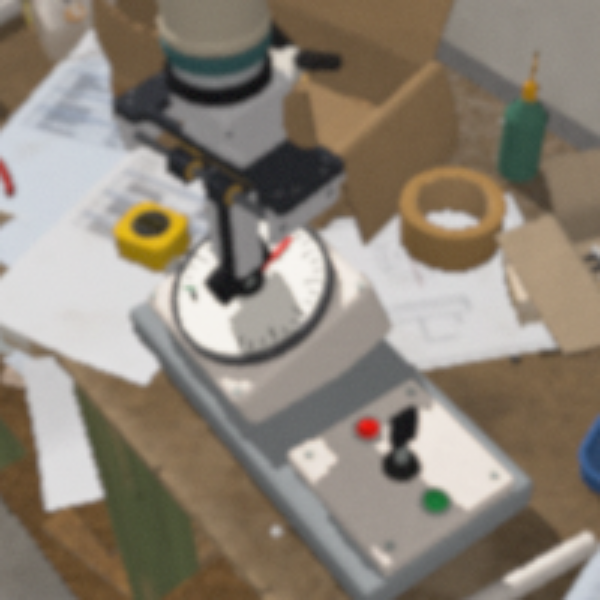

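Request:
{"method": "step_arm", "body": {"increments": [[[0,0,0,0],[0,0,0,0],[0,0,0,0],[0,0,0,0],[-0.2,0,0,0]]], "gripper": 0.15}}

```text
t: 6.48
ee_pos: [0.4718, -0.0525, 0.1532]
ee_rot: [[-0.002, -0.135, 0.991], [0.0, 0.991, 0.135], [-1.0, 0.001, -0.002]]
force: [-0.3, 0.7, -0.2]
gripper_width: 0.424
```

Request:
{"method": "step_arm", "body": {"increments": [[[-0.4,0,0,0],[-0.4,0,0,0],[-0.3,0,0,0],[0,0,0,1],[0,0,0,1]]]}}

```text
t: 6.9
ee_pos: [0.4735, -0.0528, 0.1997]
ee_rot: [[0.003, 0.079, 0.997], [-0.001, 0.997, -0.079], [-1.0, -0.001, 0.003]]
force: [-0.1, -0.1, 0.5]
gripper_width: 0.423
```

Request:
{"method": "step_arm", "body": {"increments": [[[0,0,0,1],[0,0,0,1],[0,0,0,1],[0,0,0,1],[0,0,0,1]]]}}

```text
t: 7.32
ee_pos: [0.4729, -0.0527, 0.1987]
ee_rot: [[0.001, 0.567, 0.824], [-0.001, 0.824, -0.567], [-1.0, 0.0, 0.001]]
force: [-0.4, 0.7, 0.2]
gripper_width: 0.429
```

Request:
{"method": "step_arm", "body": {"increments": [[[0,0,0,1],[0,0,0,1],[0,0,0,1],[0,0,0,1],[0,0,0,1]]]}}

```text
t: 7.73
ee_pos: [0.4729, -0.0527, 0.1987]
ee_rot: [[0.001, 0.903, 0.43], [-0.001, 0.43, -0.903], [-1.0, 0.001, 0.001]]
force: [-0.2, 0.4, -0.0]
gripper_width: 0.424
```

Request:
{"method": "step_arm", "body": {"increments": [[[0,0,0,1],[0,0,0,1],[0,0,0,1],[0,0,0,1],[0,0,0,1]]]}}

```text
t: 8.15
ee_pos: [0.4729, -0.0527, 0.1987]
ee_rot: [[0.001, 0.997, -0.079], [-0.001, -0.079, -0.997], [-1.0, 0.001, 0.0]]
force: [0.0, -0.7, -0.3]
gripper_width: 0.428
```

Request:
{"method": "step_arm", "body": {"increments": [[[0,0,0,1],[0,0,0,1],[0,0,0,1],[0,0,0,1],[0,0,0,1]]]}}

```text
t: 8.57
ee_pos: [0.4729, -0.0527, 0.1987]
ee_rot: [[0.001, 0.824, -0.567], [-0.001, -0.567, -0.824], [-1.0, 0.001, 0.0]]
force: [0.0, -0.7, -0.6]
gripper_width: 0.428
```

Request:
{"method": "step_arm", "body": {"increments": [[[0,0,0,1],[0,0,0,1],[0,0,0,1],[0,0,0,1],[0,0,0,1]]]}}

```text
t: 8.98
ee_pos: [0.4729, -0.0527, 0.1987]
ee_rot: [[0.001, 0.43, -0.903], [-0.001, -0.903, -0.43], [-1.0, 0.001, -0.001]]
force: [0.0, -0.1, -0.2]
gripper_width: 0.424
```

Request:
{"method": "step_arm", "body": {"increments": [[[0,0,0,1],[0,0,0,1],[0,0,0,1],[0,0,0,0],[0,0,0,0]]]}}

```text
t: 9.4
ee_pos: [0.4728, -0.0526, 0.1985]
ee_rot: [[0.001, 0.138, -0.99], [-0.0, -0.99, -0.138], [-1.0, 0.0, -0.001]]
force: [0.5, 1.3, -0.3]
gripper_width: 0.427
```

```bash
python3 st.py
python3 - <<'E'
from h import *
import pickle
np.set_printoptions(precision=4,suppress=True)
f=grab('wrist','w5.png')
E
```

```text
t 9.4 [ 0.4728 -0.0526  0.1985] F [ 0.53  1.3  -0.32] M [0.037 0.087 0.037] w 40.1 phi -82.06
```

View pics/w5.png

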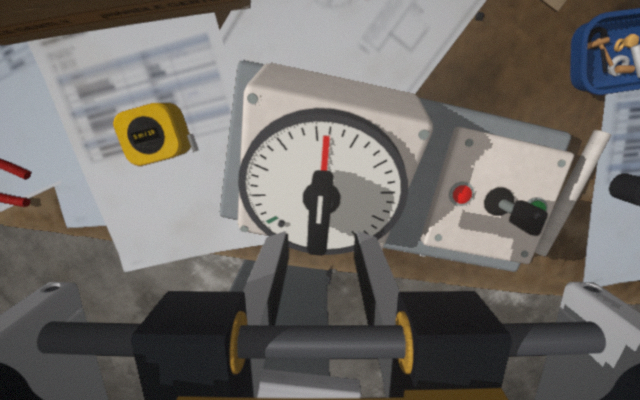

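```bash
python3 - <<'E'
import cv2
im=cv2.imread('pics/w5.png')[100:270,230:420]
cv2.imwrite('pics/w5z.png',cv2.resize(im,None,fx=3.5,fy=3.5,interpolation=cv2.INTER_CUBIC))
E
```

```text
(no output)
```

View pics/w5z.png

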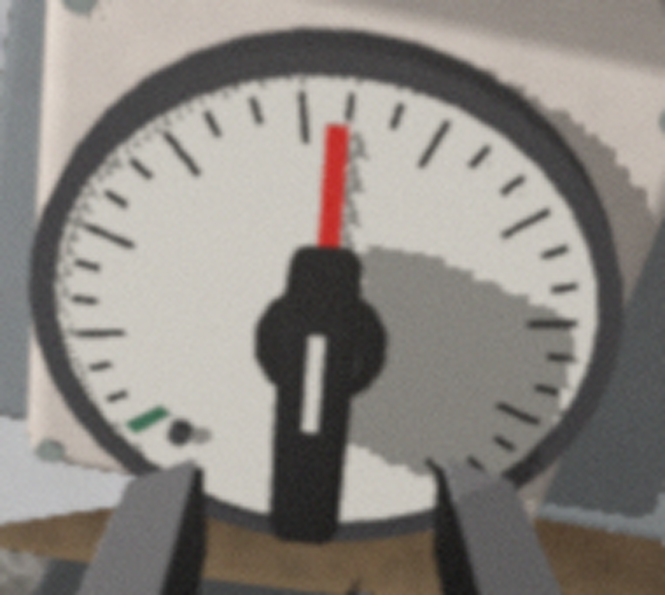

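Request:
{"method": "step_arm", "body": {"increments": [[[0.4,0,0,0],[0.4,0,0,0],[0.3,0,0,0],[0.2,0,0,0],[0,0,0,0]]]}}

```text
t: 9.87
ee_pos: [0.4715, -0.0522, 0.1446]
ee_rot: [[-0.003, 0.137, -0.991], [0.001, -0.991, -0.137], [-1.0, -0.001, 0.003]]
force: [-0.4, 0.7, -0.4]
gripper_width: 0.423
```

Request:
{"method": "step_arm", "body": {"increments": [[[0,0,0,0],[0,0,0,0],[0,0,0,0],[0,0,0,0],[0,0,0,0]]], "gripper": 1, "force": 20}}

```text
t: 10.28
ee_pos: [0.473, -0.0512, 0.1467]
ee_rot: [[0.001, 0.135, -0.991], [0.002, -0.991, -0.135], [-1.0, -0.002, -0.002]]
force: [-0.3, 4.6, 3.2]
gripper_width: 0.173
```

```bash
python3 st.py
```

```text
t 10.28 [ 0.473  -0.0512  0.1467] F [-0.29  4.62  3.2 ] M [ 0.83   0.107 -0.127] w 16.3 phi -82.25
```

Request:
{"method": "step_arm", "body": {"increments": [[[0,0,0,-0.8],[0,0,0,-0.8],[0,0,0,-0.8],[0,0,0,-0.8],[0,0,0,-0.8]]]}}

```text
t: 10.7
ee_pos: [0.4728, -0.0508, 0.1467]
ee_rot: [[0.001, 0.53, -0.848], [0.003, -0.848, -0.53], [-1.0, -0.002, -0.003]]
force: [-1.3, 7.1, 5.2]
gripper_width: 0.185
```

```bash
python3 st.py
```

```text
t 10.7 [ 0.4728 -0.0508  0.1467] F [-1.28  7.08  5.15] M [ 0.901  0.116 -0.22 ] w 17.3 phi -58.02
```

Request:
{"method": "step_arm", "body": {"increments": [[[0,0,0,-0.8],[0,0,0,-0.8],[0,0,0,-0.8],[0,0,0,-0.8],[0,0,0,-0.8]]]}}

```text
t: 11.12
ee_pos: [0.472, -0.0504, 0.1466]
ee_rot: [[-0.0, 0.829, -0.559], [0.004, -0.559, -0.829], [-1.0, -0.002, -0.003]]
force: [-1.6, 5.1, 4.2]
gripper_width: 0.191
```

```bash
python3 st.py
```

```text
t 11.12 [ 0.472  -0.0504  0.1466] F [-1.59  5.07  4.15] M [ 0.98  0.3  -0.18] w 17.9 phi -34.02
```

Request:
{"method": "step_arm", "body": {"increments": [[[0,0,0,-0.8],[0,0,0,-0.8],[0,0,0,-0.8],[0,0,0,-0.8],[0,0,0,-0.8]]]}}

```text
t: 11.53
ee_pos: [0.4713, -0.0507, 0.1464]
ee_rot: [[-0.002, 0.985, -0.174], [0.003, -0.174, -0.985], [-1.0, -0.002, -0.003]]
force: [-2.5, 5.1, 4.5]
gripper_width: 0.197
```

```bash
python3 st.py
```

```text
t 11.53 [ 0.4713 -0.0507  0.1464] F [-2.47  5.09  4.55] M [ 0.819  0.425 -0.18 ] w 18.5 phi -10.0
```

Request:
{"method": "step_arm", "body": {"increments": [[[0,0,0,-0.8],[0,0,0,-0.8],[0,0,0,-0.8],[0,0,0,-0.8],[0,0,0,-0.6]]]}}

```text
t: 11.95
ee_pos: [0.471, -0.0512, 0.1465]
ee_rot: [[-0.003, 0.975, 0.221], [0.002, 0.221, -0.975], [-1.0, -0.002, -0.003]]
force: [-3.3, 4.2, 5.6]
gripper_width: 0.199
```

```bash
python3 st.py
```

```text
t 11.95 [ 0.471  -0.0512  0.1465] F [-3.32  4.23  5.63] M [ 0.632  0.56  -0.158] w 18.7 phi 12.8
```

Request:
{"method": "step_arm", "body": {"increments": [[[0,0,0,-0.8],[0,0,0,-0.7],[0,0,0,-0.5],[0,0,0,-0.2],[0,0,0,0]]]}}

```text
t: 12.37
ee_pos: [0.4711, -0.0514, 0.1465]
ee_rot: [[-0.002, 0.9, 0.436], [0.002, 0.436, -0.9], [-1.0, -0.002, -0.003]]
force: [-5.2, 3.1, 5.1]
gripper_width: 0.196
```

```bash
python3 st.py; python3 - <<'E'
from h import *
f=grab('side')
cv2.imwrite('pics/d6z.png',cv2.resize(f['image'][150:280,240:400,::-1],None,fx=4,fy=4))
f=grab('scene')
cv2.imwrite('pics/s6z.png',cv2.resize(f['image'][150:250,260:360,::-1],None,fx=5,fy=5))
E
```

```text
t 12.37 [ 0.4711 -0.0514  0.1465] F [-5.16  3.15  5.07] M [ 0.55   0.565 -0.116] w 18.4 phi 25.83
```

View pics/d6z.png

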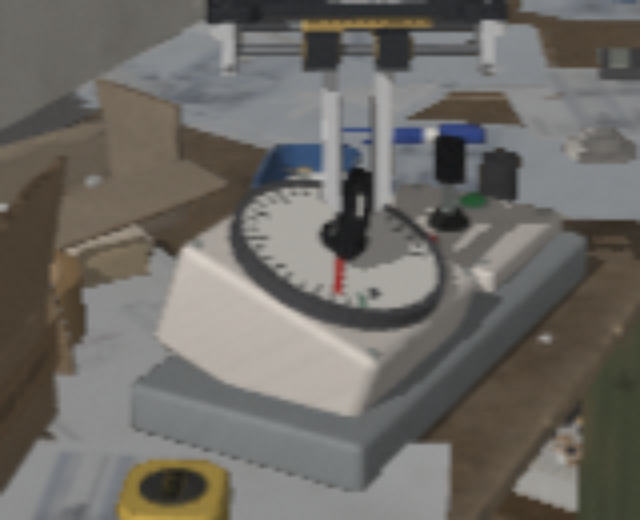

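View pics/s6z.png

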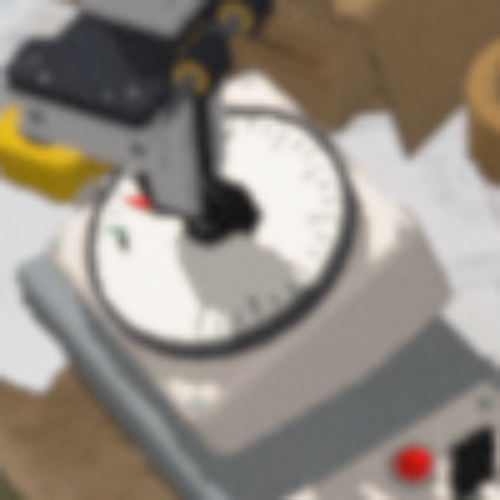

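Request:
{"method": "step_arm", "body": {"increments": [[[0,0,0,-0.5],[0,0,0,-0.5],[0,0,0,-0.3],[0,0,0,0]]]}}

```text
t: 12.8
ee_pos: [0.4711, -0.0516, 0.1466]
ee_rot: [[-0.002, 0.832, 0.554], [0.001, 0.554, -0.832], [-1.0, -0.001, -0.002]]
force: [-3.3, 2.7, 6.3]
gripper_width: 0.192
```

```bash
python3 st.py
```

```text
t 12.8 [ 0.4711 -0.0516  0.1466] F [-3.26  2.66  6.26] M [ 0.575  0.539 -0.143] w 18.0 phi 33.66
```

Request:
{"method": "step_arm", "body": {"increments": [[[0,0,0,-0.3],[0,0,0,0]]]}}

```text
t: 12.97
ee_pos: [0.4712, -0.0516, 0.1466]
ee_rot: [[-0.002, 0.815, 0.58], [0.001, 0.58, -0.815], [-1.0, -0.001, -0.002]]
force: [-4.7, 3.6, 5.8]
gripper_width: 0.193
```

```bash
python3 st.py
```

```text
t 12.97 [ 0.4712 -0.0516  0.1466] F [-4.68  3.62  5.82] M [ 0.605  0.602 -0.094] w 18.2 phi 35.45
```

Request:
{"method": "step_arm", "body": {"increments": [[[0,0,0,-0.3],[0,0,0,0]]]}}

```text
t: 13.13
ee_pos: [0.4712, -0.0516, 0.1466]
ee_rot: [[-0.002, 0.796, 0.605], [0.001, 0.605, -0.796], [-1.0, -0.001, -0.002]]
force: [-4.6, 2.8, 6.1]
gripper_width: 0.189
```

```bash
python3 st.py
```

```text
t 13.13 [ 0.4712 -0.0516  0.1466] F [-4.56  2.84  6.11] M [ 0.553  0.594 -0.113] w 17.7 phi 37.25
```

Request:
{"method": "step_arm", "body": {"increments": [[[0,0,0,-0.3],[0,0,0,0]]]}}

```text
t: 13.3
ee_pos: [0.4711, -0.0517, 0.1467]
ee_rot: [[-0.002, 0.777, 0.63], [0.001, 0.63, -0.777], [-1.0, -0.001, -0.002]]
force: [-3.5, 3.1, 5.8]
gripper_width: 0.187
```

```bash
python3 st.py; python3 - <<'E'
from h import *
f=grab('side')
cv2.imwrite('pics/d7z.png',cv2.resize(f['image'][150:280,240:400,::-1],None,fx=4,fy=4))
E
```

```text
t 13.3 [ 0.4711 -0.0517  0.1467] F [-3.49  3.05  5.78] M [ 0.486  0.572 -0.145] w 17.6 phi 39.05
```

View pics/d7z.png

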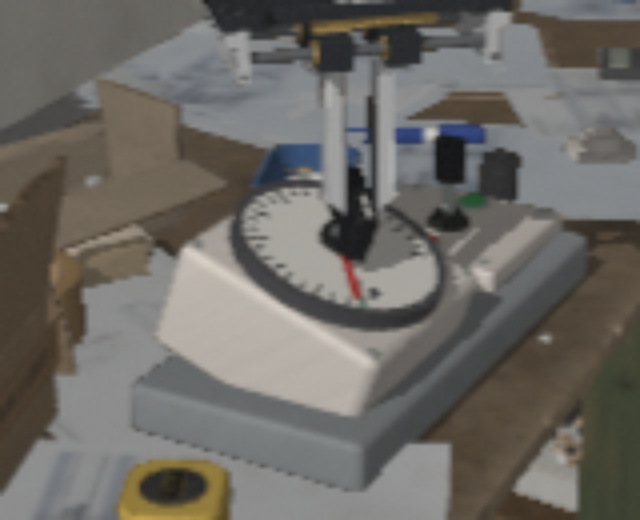

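Nearly on the green mark. Continuing in ~2° steps, watching M_z.

Request:
{"method": "step_arm", "body": {"increments": [[[0,0,0,-0.3],[0,0,0,0]]]}}

```text
t: 13.52
ee_pos: [0.4712, -0.0517, 0.1467]
ee_rot: [[-0.002, 0.756, 0.654], [0.001, 0.654, -0.756], [-1.0, -0.001, -0.002]]
force: [-4.2, 2.3, 6.8]
gripper_width: 0.188
```

```bash
python3 st.py
```

```text
t 13.52 [ 0.4712 -0.0517  0.1467] F [-4.23  2.33  6.76] M [ 0.512  0.567 -0.129] w 17.6 phi 40.85
```

Request:
{"method": "step_arm", "body": {"increments": [[[0,0,0,-0.3],[0,0,0,0]]]}}

```text
t: 13.68
ee_pos: [0.4712, -0.0517, 0.1467]
ee_rot: [[-0.002, 0.735, 0.678], [0.001, 0.678, -0.735], [-1.0, -0.001, -0.002]]
force: [-4.2, 3.4, 6.0]
gripper_width: 0.191
```

```bash
python3 st.py
```

```text
t 13.68 [ 0.4712 -0.0517  0.1467] F [-4.24  3.37  5.96] M [ 0.536  0.583 -0.086] w 17.9 phi 42.65
```

Request:
{"method": "step_arm", "body": {"increments": [[[0,0,0,-0.3],[0,0,0,0]]]}}

```text
t: 13.85
ee_pos: [0.4713, -0.0517, 0.1467]
ee_rot: [[-0.002, 0.714, 0.7], [0.001, 0.7, -0.714], [-1.0, -0.001, -0.002]]
force: [-3.7, 3.0, 5.3]
gripper_width: 0.188
```

```bash
python3 st.py
```

```text
t 13.85 [ 0.4713 -0.0517  0.1467] F [-3.75  3.03  5.3 ] M [ 0.56   0.538 -0.129] w 17.7 phi 44.45
```

Request:
{"method": "step_arm", "body": {"increments": [[[0,0,0,-0.3],[0,0,0,0]]]}}

```text
t: 14.02
ee_pos: [0.4712, -0.0517, 0.1467]
ee_rot: [[-0.002, 0.692, 0.722], [0.001, 0.722, -0.692], [-1.0, -0.001, -0.002]]
force: [-4.7, 2.0, 5.6]
gripper_width: 0.19
```

```bash
python3 st.py;  python3 - <<'E'
from h import *
f=grab('side')
cv2.imwrite('pics/d8z.png',cv2.resize(f['image'][190:240,290:360,::-1],None,fx=9,fy=9,interpolation=cv2.INTER_CUBIC))
E
```

```text
t 14.02 [ 0.4712 -0.0517  0.1467] F [-4.69  1.96  5.59] M [ 0.487  0.544 -0.154] w 17.8 phi 46.25
```

View pics/d8z.png

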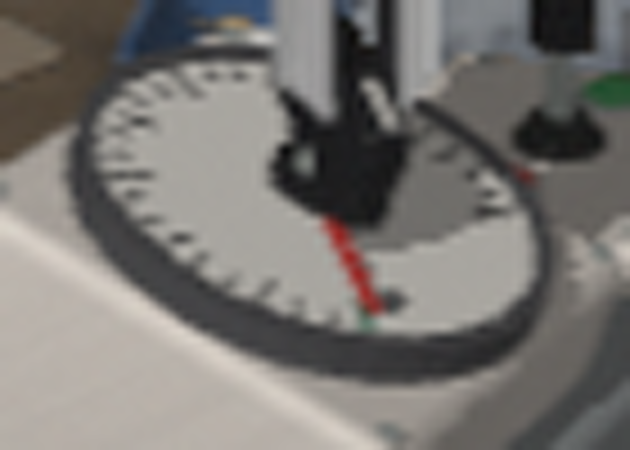

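Request:
{"method": "step_arm", "body": {"increments": [[[0,0,0,-0.3],[0,0,0,0]]]}}

```text
t: 14.23
ee_pos: [0.4712, -0.0518, 0.1468]
ee_rot: [[-0.002, 0.669, 0.744], [0.001, 0.744, -0.669], [-1.0, -0.001, -0.002]]
force: [-4.1, 2.8, 6.2]
gripper_width: 0.187
```

```bash
python3 st.py
```

```text
t 14.23 [ 0.4712 -0.0518  0.1468] F [-4.15  2.82  6.25] M [ 0.426  0.591 -0.232] w 17.6 phi 48.03
```

Request:
{"method": "step_arm", "body": {"increments": [[[0,0,0,-0.2],[0,0,0,0]]]}}

```text
t: 14.4
ee_pos: [0.4712, -0.0518, 0.1468]
ee_rot: [[-0.002, 0.653, 0.757], [0.001, 0.757, -0.653], [-1.0, -0.001, -0.002]]
force: [-4.8, 2.9, 6.8]
gripper_width: 0.19
```

```bash
python3 st.py
```

```text
t 14.4 [ 0.4712 -0.0518  0.1468] F [-4.75  2.92  6.85] M [ 0.44   0.586 -0.331] w 17.8 phi 49.21
```

Request:
{"method": "step_arm", "body": {"increments": [[[0,0,0,-0.15],[0,0,0,0],[0,0,0,0]]]}}

```text
t: 14.65
ee_pos: [0.4712, -0.0518, 0.1468]
ee_rot: [[-0.002, 0.642, 0.767], [0.001, 0.767, -0.642], [-1.0, -0.001, -0.002]]
force: [-4.7, 2.9, 6.8]
gripper_width: 0.188
```

```bash
python3 st.py
```

```text
t 14.65 [ 0.4712 -0.0518  0.1468] F [-4.67  2.88  6.78] M [ 0.439  0.691 -0.355] w 17.7 phi 50.06
```

Request:
{"method": "step_arm", "body": {"increments": [[[0,0,0,0],[0,0,0,0],[0,0,0,0],[0,0,0,0],[-0.2,0,0,0]]], "gripper": 0.15}}

```text
t: 15.07
ee_pos: [0.4717, -0.0524, 0.153]
ee_rot: [[-0.003, 0.641, 0.767], [0.0, 0.767, -0.641], [-1.0, -0.001, -0.002]]
force: [-0.7, -0.5, 0.2]
gripper_width: 0.424
```

Request:
{"method": "step_arm", "body": {"increments": [[[-0.5,0,0,0],[-0.8,0,0,0],[-0.8,0,0,0.8],[-0.4,0,0,1],[0,0,0,1]]]}}

```text
t: 15.48
ee_pos: [0.4754, -0.0532, 0.2589]
ee_rot: [[0.009, 0.839, 0.545], [-0.003, 0.545, -0.839], [-1.0, 0.006, 0.007]]
force: [0.9, 0.8, 0.1]
gripper_width: 0.424
```

Request:
{"method": "step_arm", "body": {"increments": [[[0,0,0,1],[0,0,0,1],[0,0,0,1],[0,0,0,1],[0,0,0,1]]]}}

```text
t: 15.9
ee_pos: [0.4728, -0.0526, 0.2546]
ee_rot: [[0.001, 0.999, 0.052], [-0.0, 0.052, -0.999], [-1.0, 0.001, 0.0]]
force: [-0.2, 1.0, -0.8]
gripper_width: 0.424
```

Request:
{"method": "step_arm", "body": {"increments": [[[0,0,0,0.5],[0,0,0,0],[0,0,0,0]]]}}

```text
t: 16.15
ee_pos: [0.4728, -0.0525, 0.2544]
ee_rot: [[0.001, 1.0, 0.007], [-0.0, 0.007, -1.0], [-1.0, 0.001, 0.0]]
force: [0.0, 1.0, -0.3]
gripper_width: 0.424
```

```bash
python3 st.py;  python3 - <<'E'
from h import *
np.set_printoptions(precision=4,suppress=True)
f=grab('wrist','w9.png')
for t in ['red_lamp','green_lamp','toggle_tip']:
    for d in models.look_for('wrist',t)[:2]: print(t,round(d['p'],2),world(f,d['at']))
f=grab('scene'); 
for t in ['red_lamp','green_lamp','toggle_tip']:
    for d in models.look_for('scene',t)[:2]: print(t,round(d['p'],2),world(f,d['at']))
f=grab('side')
for t in ['red_lamp','green_lamp','toggle_tip']:
    for d in models.look_for('side',t)[:2]: print(t,round(d['p'],2),world(f,d['at']))
cv2.imwrite('pics/d9z.png',cv2.resize(f['image'][180:240,290:380,::-1],None,fx=8,fy=8,interpolation=cv2.INTER_CUBIC))
E
```

```text
t 16.15 [ 0.4728 -0.0525  0.2544] F [ 0.03  0.99 -0.29] M [ 0.002  0.077 -0.014] w 39.9 phi 0.39
red_lamp 0.5 [ 0.4893 -0.1915  0.0627]
red_lamp 0.41 [ 0.4859 -0.2004  0.0523]
green_lamp 0.55 [ 0.4833 -0.2807  0.0565]
toggle_tip 0.7 [ 0.4779 -0.2403  0.1052]
toggle_tip 0.68 [ 0.5084 -0.4232  0.0335]
green_lamp 0.65 [0.4898 0.1576 0.0368]
toggle_tip 0.44 [ 0.4889 -0.2346  0.1019]
```

View pics/w9.png

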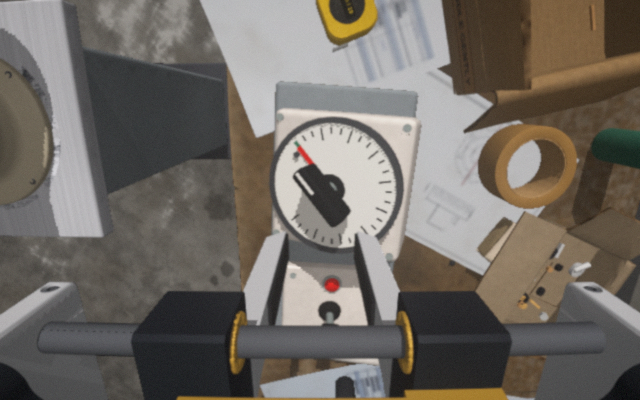

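View pics/d9z.png

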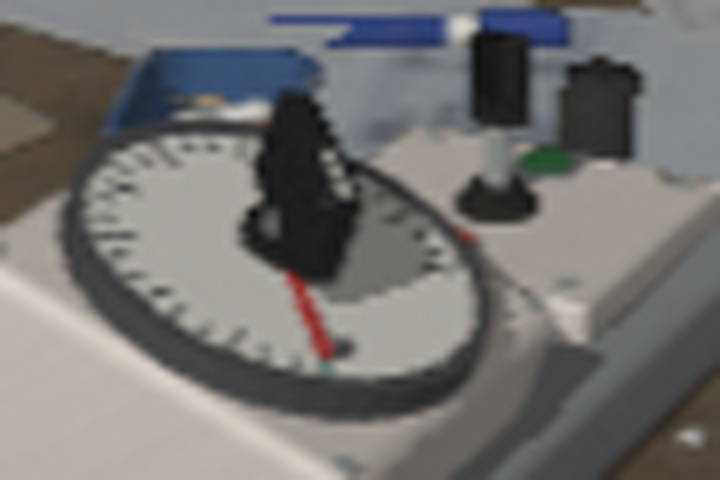

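Request:
{"method": "step_arm", "body": {"increments": [[[0,0.1,0.9,0],[0,0.1,1,0],[0,0.1,1,0],[0,0.1,0.9,0],[0,0,0.5,0]]], "gripper": 1}}

```text
t: 17.17
ee_pos: [0.4901, -0.2283, 0.2537]
ee_rot: [[0.001, 1.0, 0.003], [-0.002, 0.003, -1.0], [-1.0, 0.001, 0.002]]
force: [-0.2, 0.4, 0.1]
gripper_width: 0.111
```

Request:
{"method": "step_arm", "body": {"increments": [[[0,0,0.4,0],[0,0,0,0],[0,0,0,0],[0,0,0,0]]]}}

```text
t: 17.5
ee_pos: [0.4894, -0.2389, 0.254]
ee_rot: [[-0.0, 1.0, 0.006], [0.001, 0.006, -1.0], [-1.0, -0.0, -0.001]]
force: [-0.3, 0.4, 0.3]
gripper_width: 0.002
```

```bash
python3 st.py;  python3 - <<'E'
from h import *
import pickle
np.set_printoptions(precision=4,suppress=True)
f=grab('wrist','w10.png'); pickle.dump(f,open('w10.pkl','wb'))
for t in ['red_lamp','green_lamp','toggle_tip']:
    for d in models.look_for('wrist',t)[:2]: print(t,round(d['p'],2),world(f,d['at']))
E
```

```text
t 17.5 [ 0.4894 -0.2389  0.254 ] F [-0.27  0.39  0.31] M [ 0.049  0.057 -0.018] w 0.2 phi 0.34
red_lamp 0.61 [ 0.4894 -0.1916  0.0637]
green_lamp 0.81 [ 0.4846 -0.281   0.0574]
toggle_tip 0.9 [ 0.4878 -0.2368  0.1167]
```

View pics/w10.png

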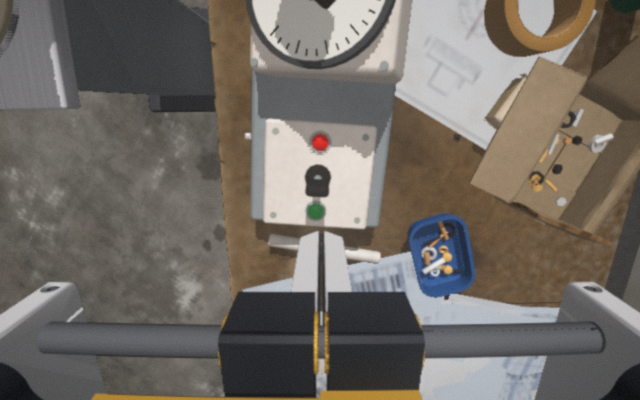

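```bash
python3 - <<'E'
from h import *
import pickle
np.set_printoptions(precision=4,suppress=True)
f=pickle.load(open('w10.pkl','rb'))
K=np.array([[f['fx'],0,f['cx']],[0,f['fy'],f['cy']],[0,0,1.]])
uu,vv=np.meshgrid(np.arange(640),np.arange(400))
q=cv2.undistortPoints(np.stack([uu,vv],-1).reshape(-1,1,2).astype(float),K,np.array(f['D'])).reshape(400,640,2)
z=f['range_z'];P=np.concatenate([q*z[...,None],z[...,None]],-1)@f['T'][:3,:3].T+f['T'][:3,3]
box=(abs(uu-318)<25)&(abs(vv-182)<30)
t=box&(P[...,2]>0.112)&(P[...,2]<.2); T=P[t]
print(t.sum(),T.mean(0),T.min(0),T.max(0)); print(cv2.minAreaRect((T[:,:2]*1000).astype(np.float32)))
dk=(abs(uu-318)<50)&(abs(vv-175)<45)&(f['image'].min(-1)>180); print('deck z',np.median(P[dk][:,2]))
im=f['image'][110:250,250:390,::-1]
cv2.imwrite('pics/w10z.png',cv2.resize(im,None,fx=4,fy=4,interpolation=cv2.INTER_CUBIC))
E
```

```text
289 [ 0.4857 -0.2391  0.1204] [ 0.474  -0.2461  0.112 ] [ 0.4974 -0.2339  0.124 ]
((485.65093994140625, -240.25881958007812), (12.061263084411621, 23.56114959716797), 86.77501678466797)
deck z 0.05391947931828439
```

View pics/w10z.png

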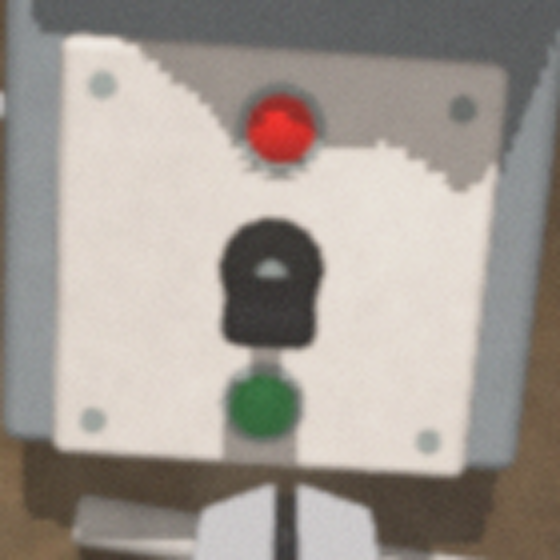

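Request:
{"method": "step_arm", "body": {"increments": [[[0,-0.07,-0.45,0.3],[0,0,-0.4,0.3],[0,0,0,0],[0,0,0,0]]]}}

```text
t: 18.03
ee_pos: [0.4872, -0.2056, 0.2544]
ee_rot: [[0.001, 0.999, -0.055], [-0.001, -0.055, -0.999], [-1.0, 0.001, 0.001]]
force: [0.1, -0.3, -0.0]
gripper_width: 0.002
```

```bash
python3 st.py
```

```text
t 18.03 [ 0.4872 -0.2056  0.2544] F [ 0.09 -0.3  -0.02] M [ 0.01  -0.003  0.059] w 0.2 phi -3.13
```

Request:
{"method": "step_arm", "body": {"increments": [[[0.8,0,0,0],[0.9,0,0,0],[0.8,0,0,0],[0.5,0,0,0],[0.2,0,0,0]]]}}

```text
t: 18.45
ee_pos: [0.4852, -0.206, 0.1227]
ee_rot: [[-0.005, 0.998, -0.057], [0.002, -0.057, -0.998], [-1.0, -0.005, -0.002]]
force: [-0.7, 0.1, 0.5]
gripper_width: 0.011
```

Request:
{"method": "step_arm", "body": {"increments": [[[0,0,0,0],[0,0,0,0],[0,0,0,0]]]}}

```text
t: 18.7
ee_pos: [0.4885, -0.2074, 0.1276]
ee_rot: [[0.003, 0.998, -0.057], [-0.002, -0.057, -0.998], [-1.0, 0.003, 0.002]]
force: [0.7, 0.5, 0.6]
gripper_width: 0.003
```

```bash
python3 st.py; python3 - <<'E'
from h import *
f=grab('side')
cv2.imwrite('pics/d11z.png',cv2.resize(f['image'][120:240,280:420,::-1],None,fx=5,fy=5,interpolation=cv2.INTER_CUBIC))
f=grab('scene')
cv2.imwrite('pics/s11z.png',cv2.resize(f['image'][180:300,290:420,::-1],None,fx=5,fy=5,interpolation=cv2.INTER_CUBIC))
E
```

```text
t 18.7 [ 0.4885 -0.2074  0.1276] F [0.72 0.55 0.56] M [-0.036  0.012 -0.027] w 0.3 phi -3.29
```

View pics/s11z.png

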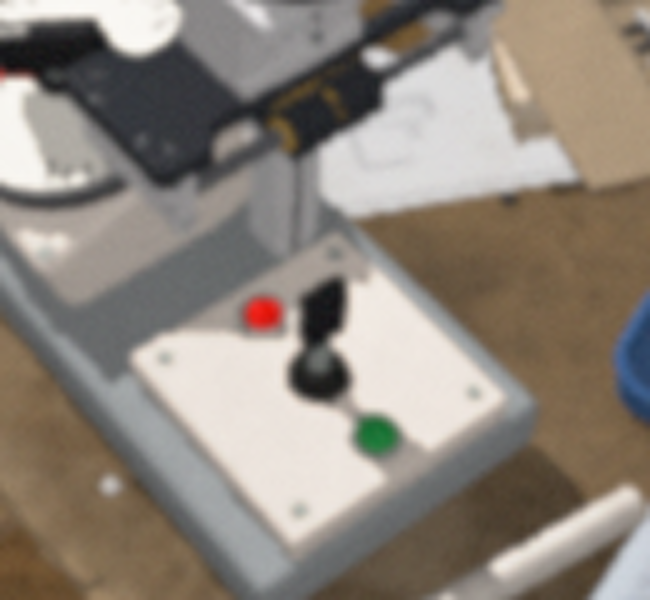

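View pics/d11z.png

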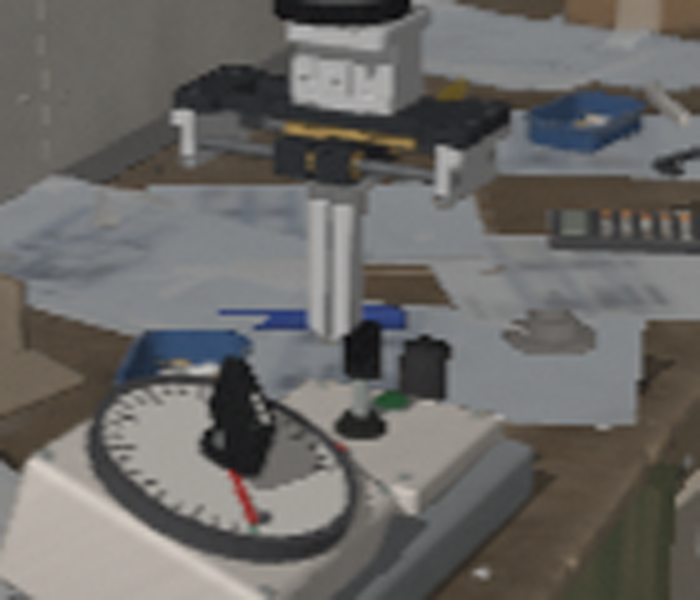

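```bash
python3 - <<'E'
from h import *
print(env.finger_overhang,[a for a in dir(env) if a[0]!='_'])
np.set_printoptions(precision=4,suppress=True)
f=grab('side')
for (u,v) in [(345,185),(347,183),(348,180),(349,175),(352,190),(353,186)]: print(u,v,pix(f,u,v))
K=np.array([[f['fx'],0,f['cx']],[0,f['fy'],f['cy']],[0,0,1.]])
s=status.read_state()
for p in [np.array(s['ee_pos'])+[0,0,-.025],[.4857,-.2402,.123]]:
    c=f['T'][:3,:3].T@(np.array(p)-f['T'][:3,3]); print(p,cv2.projectPoints(c.reshape(1,1,3),np.zeros(3),np.zeros(3),K,np.array(f['D']))[0].ravel())
E
```

```text
0.025 ['MotionError', 'finger_overhang']
345 185 [ 0.4892 -0.1904  0.1345]
347 183 [ 0.486  -0.197   0.1387]
348 180 [ 0.4828 -0.1963  0.1484]
349 175 [ 0.4803 -0.197   0.1632]
352 190 [ 0.4838 -0.2296  0.1066]
353 186 [ 0.4811 -0.2299  0.1192]
[ 0.4881 -0.2069  0.1025] [347.526  193.7539]
[0.4857, -0.2402, 0.123] [352.8902 183.3673]
```

```bash
python3 - <<'E'
from h import *
np.set_printoptions(precision=4,suppress=True)
s=status.read_state(); print(s['ee_pos'])
f=grab('side')
cv2.imwrite('pics/d12z.png',cv2.resize(f['image'][170:210,325:375,::-1],None,fx=14,fy=14,interpolation=cv2.INTER_NEAREST))
for v in range(180,197): print(v,f['image'][v,347],pix(f,347,v))
g=grab('scene')
K=np.array([[g['fx'],0,g['cx']],[0,g['fy'],g['cy']],[0,0,1.]])
c=g['T'][:3,:3].T@(np.array(s['ee_pos'])+[0,0,-.025]-g['T'][:3,3]); print(cv2.projectPoints(c.reshape(1,1,3),np.zeros(3),np.zeros(3),K,np.array(g['D']))[0].ravel())
E
```

```text
[ 0.4881 -0.2069  0.1275]
180 [170 169 168] [ 0.4856 -0.1958  0.1481]
181 [170 169 169] [ 0.4866 -0.1983  0.1442]
182 [169 169 168] [ 0.486  -0.1968  0.1418]
183 [169 169 168] [ 0.4863 -0.1977  0.1385]
184 [170 169 168] [ 0.4857 -0.1963  0.1361]
185 [171 170 169] [ 0.4859 -0.197   0.1328]
186 [168 167 167] [ 0.4875 -0.2008  0.1282]
187 [151 150 150] [ 0.4852 -0.1954  0.1275]
188 [111 111 109] [ 0.4852 -0.1955  0.1245]
189 [119 122 126] [ 0.6041 -0.4801  0.0018]
190 [121 125 130] [ 0.6029 -0.4774 -0.0008]
191 [118 122 128] [ 0.5993 -0.469  -0.001 ]
192 [111 116 121] [ 0.5913 -0.4499  0.0035]
193 [101 106 111] [ 0.589  -0.4445  0.0021]
194 [101 106 113] [ 0.5864 -0.4383  0.0011]
195 [102 108 113] [ 0.5873 -0.4408 -0.0036]
196 [124 122 118] [ 0.5264 -0.2949  0.0567]
[346.5968 233.7729]
```

View pics/d12z.png

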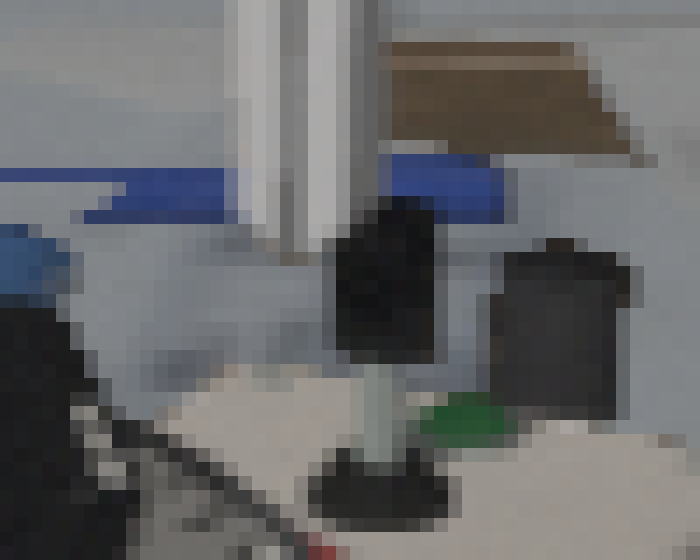

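```bash
python3 - <<'E'
from h import *
np.set_printoptions(precision=4,suppress=True)
g=grab('scene')
for v in range(222,240): print(v,*[ (g['image'][v,u].tolist(),pix(g,u,v)) for u in (344,348)])
w=grab('wrist','w12.png')
for v in range(200,300,6): print(v,*[pix(w,u,v) for u in (310,330)])
E
```

```text
222 ([138, 137, 135], array([ 0.4739, -0.2116,  0.1611])) ([116, 114, 113], array([ 0.4855, -0.2121,  0.1524]))
223 ([139, 136, 136], array([ 0.473 , -0.2127,  0.1595])) ([115, 114, 114], array([ 0.4871, -0.2107,  0.1463]))
224 ([142, 139, 141], array([ 0.4734, -0.2124,  0.1554])) ([115, 113, 114], array([ 0.4864, -0.2115,  0.1441]))
225 ([140, 138, 137], array([ 0.4742, -0.2117,  0.1505])) ([115, 113, 114], array([ 0.4873, -0.2108,  0.1392]))
226 ([142, 141, 140], array([ 0.4741, -0.212 ,  0.1475])) ([118, 117, 116], array([ 0.4872, -0.2111,  0.136 ]))
227 ([142, 139, 140], array([ 0.4741, -0.2121,  0.1441])) ([118, 115, 116], array([ 0.4859, -0.2125,  0.1348]))
228 ([142, 140, 140], array([ 0.4738, -0.2125,  0.1411])) ([114, 113, 113], array([ 0.4871, -0.2116,  0.1293]))
229 ([139, 136, 139], array([ 0.4741, -0.2123,  0.1371])) ([116, 113, 115], array([ 0.4889, -0.2099,  0.1225]))
230 ([132, 129, 131], array([ 0.4749, -0.2116,  0.1321])) ([121, 119, 118], array([ 0.488 , -0.2109,  0.1206]))
231 ([117, 118, 119], array([ 0.5241, -0.16  ,  0.0365])) ([137, 131, 128], array([ 0.5217, 
[... 1167 characters left out ...]
7] [ 0.4952 -0.22    0.0542]
230 [ 0.4784 -0.2246  0.0536] [ 0.495  -0.2257  0.0532]
236 [ 0.4826 -0.1976  0.1296] [ 0.4942 -0.1984  0.1294]
242 [ 0.4828 -0.1985  0.136 ] [ 0.4939 -0.1986  0.1373]
248 [ 0.4831 -0.198   0.145 ] [ 0.4937 -0.1986  0.1449]
254 [ 0.4834 -0.1977  0.1526] [ 0.4935 -0.198   0.1532]
260 [ 0.4835 -0.1981  0.1586] [ 0.4933 -0.1987  0.1584]
266 [ 0.4837 -0.1979  0.1649] [ 0.4931 -0.1988  0.1643]
272 [ 0.4839 -0.1983  0.17  ] [ 0.493  -0.1988  0.17  ]
278 [ 0.484  -0.1986  0.1747] [ 0.4928 -0.1979  0.1767]
284 [ 0.4842 -0.1981  0.1805] [ 0.4927 -0.1978  0.1818]
290 [ 0.4844 -0.1978  0.1856] [ 0.4926 -0.1981  0.1859]
296 [ 0.4873 -0.1737  0.2265] [ 0.4926 -0.1743  0.226 ]
```

View pics/w12.png

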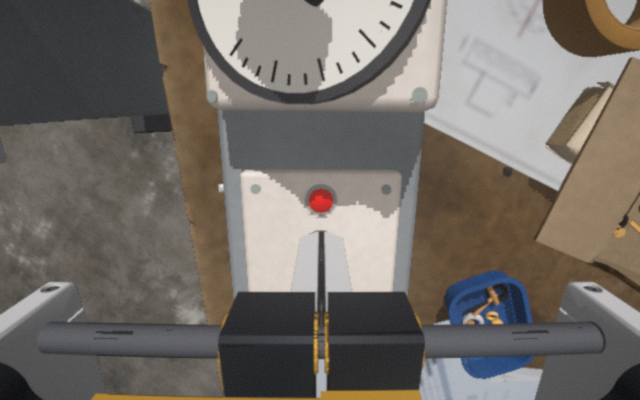

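Request:
{"method": "step_arm", "body": {"increments": [[[0.25,0,0,0],[0.25,0,0,0],[0,0,0.2,0],[0,0,0,0]]]}}

```text
t: 19.38
ee_pos: [0.4861, -0.2151, 0.1048]
ee_rot: [[-0.002, 0.998, -0.058], [0.0, -0.058, -0.998], [-1.0, -0.002, -0.0]]
force: [0.2, -0.9, -0.5]
gripper_width: 0.007
```

```bash
python3 st.py
```

```text
t 19.38 [ 0.4861 -0.2151  0.1048] F [ 0.24 -0.88 -0.49] M [ 0.006 -0.058 -0.001] w 0.6 phi -3.31
```

Request:
{"method": "step_arm", "body": {"increments": [[[0,0,0.15,0],[0,0,0.1,0],[0,0,0.1,0],[0,0,0,0]]]}}

```text
t: 19.72
ee_pos: [0.4859, -0.2291, 0.1062]
ee_rot: [[0.0, 0.998, -0.058], [-0.0, -0.058, -0.998], [-1.0, 0.0, 0.0]]
force: [0.9, 1.3, 0.3]
gripper_width: 0.004
```

```bash
python3 st.py; python3 - <<'E'
from h import *
f=grab('side')
cv2.imwrite('pics/d13z.png',cv2.resize(f['image'][150:220,310:390,::-1],None,fx=8,fy=8,interpolation=cv2.INTER_CUBIC))
f=grab('scene')
cv2.imwrite('pics/s13z.png',cv2.resize(f['image'][200:280,310:400,::-1],None,fx=7,fy=7,interpolation=cv2.INTER_CUBIC))
E
```

```text
t 19.72 [ 0.4859 -0.2291  0.1062] F [0.91 1.32 0.25] M [ 0.206 -0.015  0.02 ] w 0.4 phi -3.35
```

View pics/s13z.png

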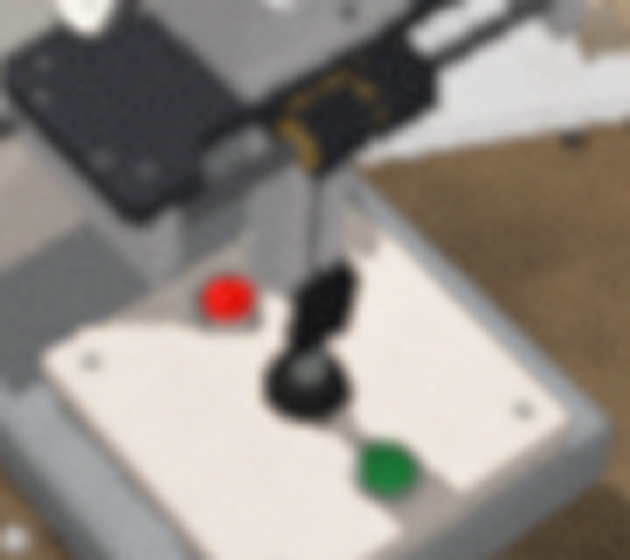

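View pics/d13z.png

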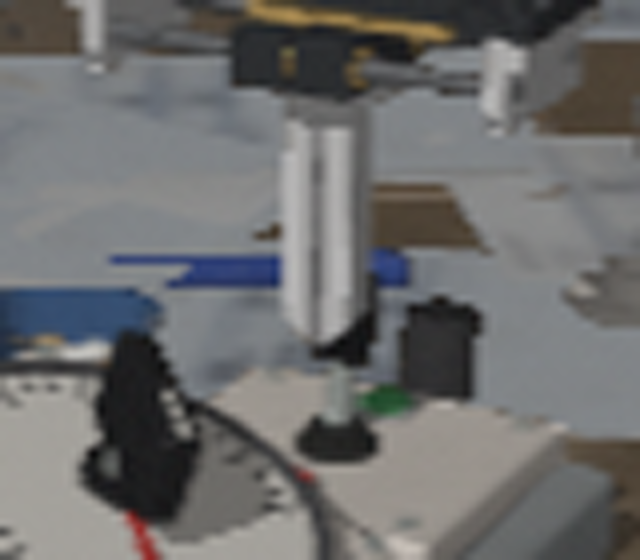

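Request:
{"method": "step_arm", "body": {"increments": [[[0,0,0.15,0],[0,0,0.15,0],[0,0,0,0]]]}}

```text
t: 20.07
ee_pos: [0.485, -0.2405, 0.1057]
ee_rot: [[-0.0, 0.998, -0.058], [0.001, -0.058, -0.998], [-1.0, -0.0, -0.001]]
force: [0.5, 3.4, 0.2]
gripper_width: 0.008
```

```bash
python3 st.py
```

```text
t 20.07 [ 0.485  -0.2405  0.1057] F [0.46 3.4  0.17] M [ 0.62  -0.118  0.041] w 0.8 phi -3.34
```

Request:
{"method": "step_arm", "body": {"increments": [[[0,0,0.1,0],[0,0,0,0]]]}}

```text
t: 20.23
ee_pos: [0.4846, -0.244, 0.1056]
ee_rot: [[-0.001, 0.998, -0.058], [0.001, -0.058, -0.998], [-1.0, -0.001, -0.001]]
force: [0.7, 4.4, -0.2]
gripper_width: 0.002
```

```bash
python3 st.py; python3 - <<'E'
from h import *
f=grab('scene')
cv2.imwrite('pics/s14z.png',cv2.resize(f['image'][200:280,310:400,::-1],None,fx=7,fy=7,interpolation=cv2.INTER_CUBIC))
E
```

```text
t 20.23 [ 0.4846 -0.244   0.1056] F [ 0.74  4.43 -0.19] M [ 0.745 -0.071  0.024] w 0.1 phi -3.33
```

View pics/s14z.png

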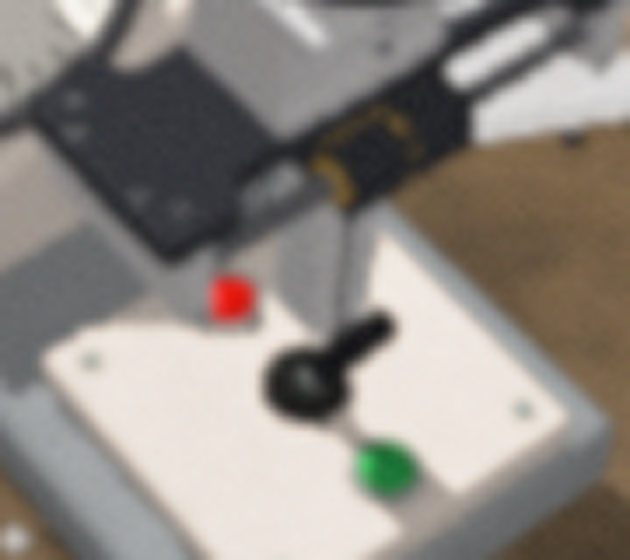

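Request:
{"method": "step_arm", "body": {"increments": [[[0,0,0.06,0],[0,0,0,0]]]}}

```text
t: 20.45
ee_pos: [0.4844, -0.2464, 0.1057]
ee_rot: [[-0.001, 0.998, -0.058], [0.001, -0.058, -0.998], [-1.0, -0.001, -0.001]]
force: [0.2, 4.4, -1.2]
gripper_width: 0.008
```

Request:
{"method": "step_arm", "body": {"increments": [[[0,0,0.05,0],[0,0,0,0]]]}}

```text
t: 20.62
ee_pos: [0.4843, -0.2484, 0.1058]
ee_rot: [[-0.001, 0.998, -0.058], [0.001, -0.058, -0.998], [-1.0, -0.001, -0.001]]
force: [-0.4, 3.8, -1.4]
gripper_width: 0.003
```

```bash
python3 st.py; python3 - <<'E'
from h import *
f=grab('scene')
cv2.imwrite('pics/s15z.png',cv2.resize(f['image'][200:280,310:400,::-1],None,fx=7,fy=7,interpolation=cv2.INTER_CUBIC))
g=f['image'][245:275,355:375].astype(int);print((g[...,1]-g[...,0]).max(),g[...,1].max())
f=grab('side');cv2.imwrite('pics/d15z.png',cv2.resize(f['image'][150:220,310:390,::-1],None,fx=8,fy=8,interpolation=cv2.INTER_CUBIC))
E
```

```text
t 20.62 [ 0.4843 -0.2484  0.1058] F [-0.43  3.83 -1.37] M [ 0.991 -0.003 -0.014] w 0.3 phi -3.3
111 232
```

View pics/s15z.png

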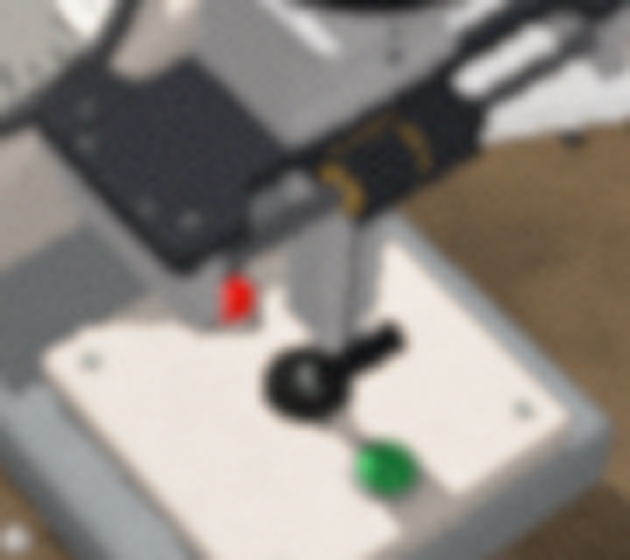

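View pics/d15z.png

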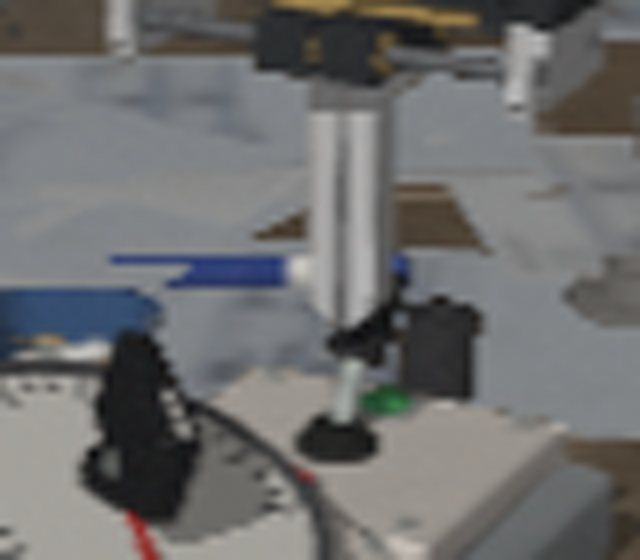

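Request:
{"method": "step_arm", "body": {"increments": [[[0,0,0.06,0],[0,0,0,0]]]}}

```text
t: 20.88
ee_pos: [0.4842, -0.2493, 0.1058]
ee_rot: [[-0.001, 0.998, -0.058], [0.004, -0.058, -0.998], [-1.0, -0.001, -0.004]]
force: [-0.3, 7.8, 0.8]
gripper_width: 0.007
```

```bash
python3 st.py
```

```text
t 20.88 [ 0.4842 -0.2493  0.1058] F [-0.29  7.79  0.82] M [ 1.617 -0.037  0.054] w 0.6 phi -3.34
```

Request:
{"method": "step_arm", "body": {"increments": [[[0,0,0.05,0],[0,0,0,0]]]}}

```text
t: 21.05
ee_pos: [0.4842, -0.2496, 0.1057]
ee_rot: [[-0.0, 0.998, -0.059], [0.007, -0.059, -0.998], [-1.0, -0.001, -0.007]]
force: [1.6, 11.1, 0.4]
gripper_width: 0.002
```

```bash
python3 st.py; python3 - <<'E'
from h import *
f=grab('scene')
cv2.imwrite('pics/s16z.png',cv2.resize(f['image'][200:280,310:400,::-1],None,fx=7,fy=7,interpolation=cv2.INTER_CUBIC))
E
```

```text
t 21.05 [ 0.4842 -0.2496  0.1057] F [ 1.65 11.08  0.36] M [ 2.244 -0.225  0.01 ] w 0.2 phi -3.38
```

View pics/s16z.png

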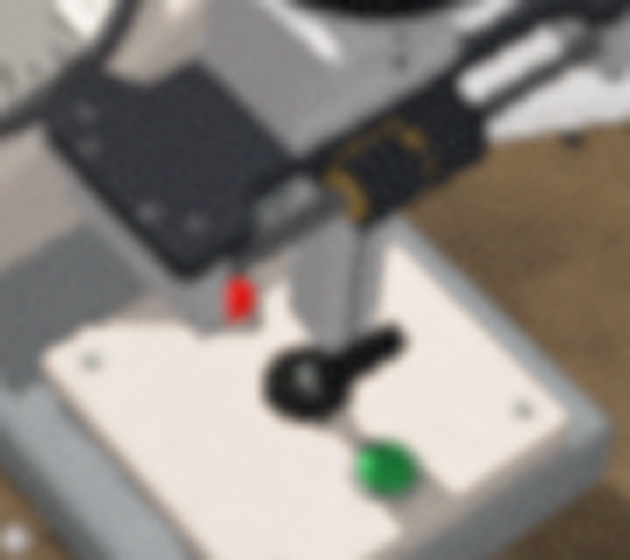

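Request:
{"method": "step_arm", "body": {"increments": [[[0,0,0,0],[0,0,0,0],[0,0,0,0],[0,0,0,0]]]}}

```text
t: 21.43
ee_pos: [0.4842, -0.2496, 0.1057]
ee_rot: [[-0.001, 0.998, -0.059], [0.006, -0.059, -0.998], [-1.0, -0.001, -0.006]]
force: [1.4, 10.8, -0.0]
gripper_width: 0.007
```

Request:
{"method": "step_arm", "body": {"increments": [[[0,0,0,0],[0,0,0,0],[0,0,0,0],[0,0,-0.15,0],[0,0,-0.15,0]]]}}

```text
t: 21.85
ee_pos: [0.4855, -0.2421, 0.1068]
ee_rot: [[0.001, 0.998, -0.057], [-0.003, -0.057, -0.998], [-1.0, 0.001, 0.003]]
force: [-0.6, 1.9, 3.1]
gripper_width: 0.007
```

Request:
{"method": "step_arm", "body": {"increments": [[[0,0,-0.12,0],[0,0,-0.1,0],[0,0,-0.08,0],[0,0,-0.08,0],[0,0,-0.06,0]]]}}

```text
t: 22.27
ee_pos: [0.4864, -0.2239, 0.106]
ee_rot: [[0.0, 0.998, -0.057], [-0.001, -0.057, -0.998], [-1.0, 0.001, 0.001]]
force: [0.1, -1.0, 0.5]
gripper_width: 0.007
```

Request:
{"method": "step_arm", "body": {"increments": [[[0,0,-0.1,0],[0,0,-0.1,0],[0,0,-0.2,0],[-0.2,0,-0.1,0],[-0.5,0,0,0]]]}}

```text
t: 22.68
ee_pos: [0.4853, -0.2013, 0.1323]
ee_rot: [[-0.005, 0.998, -0.057], [0.003, -0.057, -0.998], [-1.0, -0.006, -0.003]]
force: [-0.5, -0.6, -0.2]
gripper_width: 0.004
```

Request:
{"method": "step_arm", "body": {"increments": [[[-0.8,0,0,0],[-0.9,0,0,0],[-0.9,0,0,0],[-0.5,0,0,0],[0,0,0,0]]]}}

```text
t: 23.1
ee_pos: [0.4899, -0.2046, 0.264]
ee_rot: [[0.01, 0.998, -0.057], [-0.006, -0.057, -0.998], [-1.0, 0.01, 0.005]]
force: [0.4, 0.4, -0.0]
gripper_width: 0.006
```

Request:
{"method": "step_arm", "body": {"increments": [[[0,0,0.5,0],[0,0,0.5,0],[0,0,0,0],[0,0,0,0]]]}}

```text
t: 23.43
ee_pos: [0.4845, -0.2433, 0.257]
ee_rot: [[-0.001, 0.998, -0.059], [0.001, -0.059, -0.998], [-1.0, -0.002, -0.001]]
force: [0.1, 0.8, -0.5]
gripper_width: 0.006
```

```bash
python3 st.py; python3 - <<'E'
from h import *
f=grab('side');cv2.imwrite('pics/d17z.png',cv2.resize(f['image'][170:270,270:390,::-1],None,fx=6,fy=6,interpolation=cv2.INTER_CUBIC))
f=grab('wrist','w17.png')
f=grab('scene','s17.png')
E
```

```text
t 23.43 [ 0.4845 -0.2433  0.257 ] F [ 0.14  0.77 -0.49] M [-0.037  0.063 -0.021] w 0.5 phi -3.37
```

View pics/w17.png

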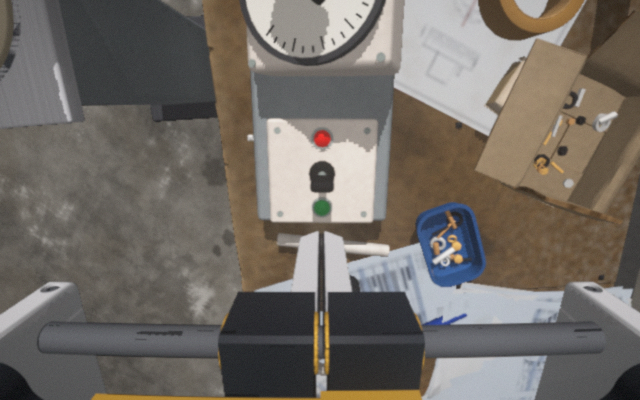

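View pics/d17z.png

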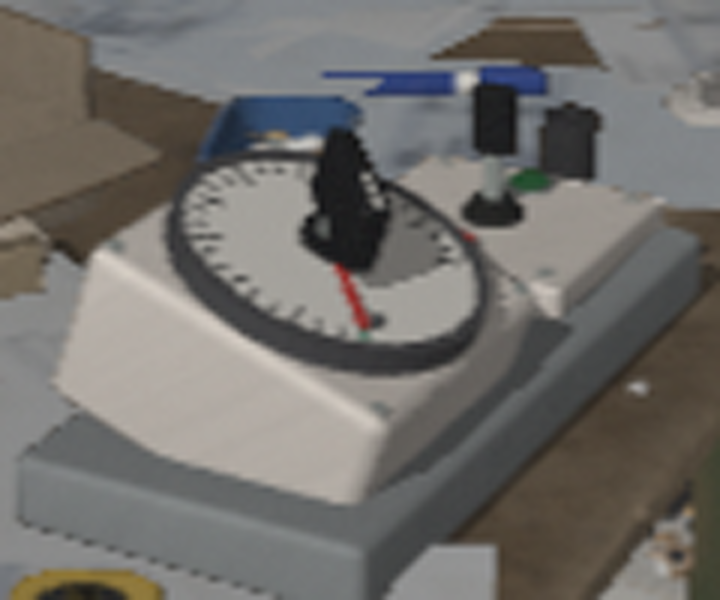

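View pics/s17.png

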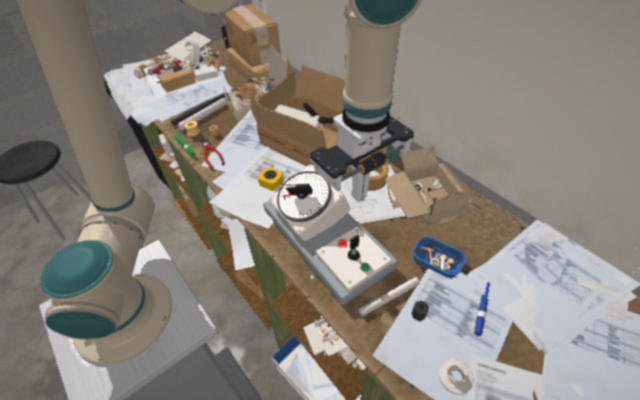

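```bash
python3 - <<'E'
from h import *
print(order.finish_job())
E
```

```text
the job is handed in; nothing more can be done
None
```

I turned the knob anticlockwise in two grasps until the stop was felt. Then I held the toggle over towards the green lamp for about 1.5 s and let it recentre. I handed the job in at about 23.6 s; no verdict was reported.

**Knob:** I turned the last part in 1–2° steps. The turning moment rose from about 0.12 N m of friction to 0.36 N m at the stop, so I estimate the stop gave about 0.08 rad against the 0.25 rad limit. After I let go, the pictures show the red pointer at the stop pin and the green mark.

**Toggle:** I pushed it only in the –y direction, towards the green lamp, which lit. The side force rose to 11 N at the end stop. By position and by the lamp lighting, it was fully over from about 20.2–20.4 s to 21.8 s, roughly 1.4–1.6 s. I then followed it back slowly, and it stands upright again in the last pictures.

**Around the tester:** The tape measure, steel bar and roller show no movement in the last scene picture. The gripper is clear above the tester.

**What disagreed:**
- **Fingertips:** All three cameras showed the fingertips only about 5 mm ahead of the TCP, not the 25 mm stated. I set the push height to work for either and relied on the force readings.
- **Lean angle:** I did not measure the toggle's lean directly. I inferred it from the end stop, the geometry and the lamp.

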